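Cold and warm readings for the lamp-and-jars demonstration

TASK

Run the heat-lamp demonstration with the coloured jars that are there (two or three): take them out of the tray and stand each one upright, centred on the white mark in front of the block of its lid's colour, then take the cold reading by squeezing the thermometer's trigger fully, holding it for about a second and letting it spring back. Only then seat the flood lamp fully down on the two pegs of its base with the light facing the stations, take the warm reading the same way with jars and lamp in place, and finally stand all the jars back in the tray, leaving the lamp on its base. Put right any jar that gets shifted, knock no jar over and leave everything else where it stands.

Things in the scene. Friction and masses are not known exactly. Their poses are not given: they have to be found in the camera images.
- jar_red_mid (a point): Centre (half-way up) of the glass jar with red lid and red band: upright closed cylinder, 58 mm diameter, 80 mm tall, about 240 g, with a heavy dark foot; z is its axis, up. It starts in the tray. Absent on some starts.
- jar_yellow_mid (a point): Centre (half-way up) of the glass jar with yellow lid and yellow band: upright closed cylinder, 58 mm diameter, 80 mm tall, about 240 g, with a heavy dark foot; z is its axis, up. It starts in the tray. Absent on some starts.
- jar_green_mid (a point): Centre (half-way up) of the glass jar with green lid and green band: upright closed cylinder, 58 mm diameter, 80 mm tall, about 240 g, with a heavy dark foot; z is its axis, up. It starts in the tray. Absent on some starts.
- mark_red (a point): Centre of the round white mark (72 mm across) on the red station, a dark mat 125 x 90 mm lying flush on the table, with a fixed red block (24 mm high, 70 mm wide) standing 57 to 79 mm from the mark's centre on its +x side. The point is at table height; z up. A jar standing on it has its centre 40 mm above this point.
- mark_yellow (a point): Centre of the round white mark (72 mm across) on the yellow station, a dark mat 125 x 90 mm lying flush on the table, with a fixed yellow block (24 mm high, 70 mm wide) standing 57 to 79 mm from the mark's centre on its +x side. The point is at table height; z up. A jar standing on it has its centre 40 mm above this point.
- mark_green (a point): Centre of the round white mark (72 mm across) on the green station, a dark mat 125 x 90 mm lying flush on the table, with a fixed green block (24 mm high, 70 mm wide) standing 57 to 79 mm from the mark's centre on its +x side. The point is at table height; z up. A jar standing on it has its centre 40 mm above this point.
- tray_in (a point): Centre of the inner floor (5 mm above the table) of the fixed aluminium tray, open on top, outside 125 mm along its x and 330 mm along its y, walls 5 mm thick, rim 26 mm above the table; holds up to three jars in a row along its y, about 105 mm apart.
- lamp_grip (a point): Middle of the grey flood lamp's upright housing, 100 mm above the lamp's underside and 32 mm below its top; the housing is 36 mm thick along x (grip it across this), 62 mm wide along y. The light (pale yellow face) looks along -x; z up. Whole lamp 132 mm tall, about 450 g, cordless.
- lamp_foot (a point): Centre of the underside of the lamp's foot, a plate 64 mm (x) by 120 mm (y), 22 mm thick, with two through holes 18.5 mm square at y = +42 and -42 mm. Same axes as lamp_grip. Stands on the table at the start.
- hole_a (a point): Centre of the lamp foot's hole at +y, at the underside.
- hole_b (a point): Centre of the lamp foot's hole at -y, at the underside.
- seat (a point): Centre of the upper face of the fixed lamp base, a grey block 80 mm (x) by 140 mm (y), 22 mm high, with two upright steel pegs at y = +42 and -42 mm (14 mm diameter, 30 mm high, the top 10 mm tapered). A yellow strip on its -x side shows where the light must look (towards the stations). Seated, the lamp's foot lies flat on this face, its x and y axes along the base's.
- peg_a (a point): Root of the base's peg at +y (on the base's upper face); goes with hole_a.
- peg_b (a point): Root of the base's peg at -y; goes with hole_b.
- trigger (a joint): Red trigger of the thermometer, a sprung hinge with a vertical axis: 0 released, 0.28 rad fully squeezed. Needs about 3 N to start and 8 N to squeeze fully at the squeeze point; springs back by itself.
- squeeze (a point): Point to squeeze on the thermometer, 105 mm above the table, between the grip's back (28 mm to its -y) and the trigger's face (about 30 mm to +y released, 18 mm fully squeezed). y is the squeezing direction and points as the barrel does; the grip runs along x, its free end to -x. Grip and trigger are 30 and 24 mm thick vertically, centred here; nothing lies above or below.
- barrel (a point): Centre of the barrel of the white pistol-grip infrared thermometer, clamped lying on its side on a fixed stand, 105 mm above the table: 52 mm (x) by 135 mm (y) by 42 mm (z), muzzle to +y. Same axes as squeeze, which lies 77 mm to -x.
- foil_cups: Bystander: stack of foil cups, 76 mm across, 56 mm tall; origin under its centre.
- ball_stand: Bystander: steel ball on a black stand, 160 mm tall; origin under its centre.
- meter: Bystander: blue hand-held meter lying flat, 150 x 80 x 34 mm; origin under its centre.
- spare_jar: Bystander: spare jar with white lid, 58 mm diameter, 80 mm tall; origin under its centre.
- mug: Bystander: white mug, 80 mm across, 90 mm tall; origin under its centre.
Mind the look-alikes: they are no part of the job. Of the things like the part that bears jar_yellow_mid, leave any that is brown or pink; of the rest the larger one is meant.

How it is judged:
By the outcome, as a careful person would: the job done as asked, in the order asked, and still so for the second after the job is handed in, with the robot touching nothing.
Of jar_red, jar_yellow, jar_green only 2 to 3 are there at a start; the rules pass over those that are not, and their reading is None.
At some moment in a run one of jar_red, jar_yellow, jar_green may be knocked a few centimetres aside while the robot is not near it.
It also fails if it takes over 210 s, if anything falls off the work surface, if the arm or the gripper's body presses on something with over 40 N, if the wrist force passes 120 N, or if a joint passes its speed limit or range.

ROBOT

A 6-joint arm with a two-finger parallel gripper is mounted at the origin on the work surface. World frame = base frame: x ahead of the robot, y to its left, z up, the work surface at z = 0. Lengths are in m, angles in degrees, forces in N, time in s.
With the tool pointing down it reaches from about 0.4 to 0.825 m from the base axis. Payload 7 kg.
Tool frame: the origin (TCP) lies midway between the tips of the shut fingers; the grasp point (between the pads) lies r.grip_depth behind it (r.grip_depth is the distance from the TCP to the grasp point, in m); z points along the fingers, y is the direction in which the jaws open and shut (so a half turn about z gives the same grasp; the last joint's range is limited). The gripper opens to 88 mm and grips with 3 to 60 N. Pads are 19 mm wide; open, the fingers measure 130 mm over their backs; the gripper's body (78 mm by 193 mm) begins 47 mm behind the grasp point.
Start: joints at [-50.758, 20.546, 0.682, 0, -70.136, -16.507], TCP at [0.261, -0.623, 0.227] pointing down, gripper open.
Joint ranges: [-176.03, 176.03], [-82.01, 121.73], [-58.28, 71.71], [-173.87, 95.51], [-174.79, -0.11], [-173.66, 173.66]. Speed limits (degrees/s): [136.94, 136.94, 172.46, 180, 180, 180].

INTERFACE

Orientations are given as [roll, pitch, yaw] about the fixed x, y, z axes, in that order (R = Rz(yaw) Ry(pitch) Rx(roll)).
In Python, from plant import r, imaging, close_job gives the robot as it stands.
- The arm moves only by the tool step_arm, never from a script. Its argument "commands" is a list of rows, each a list of 2 entries, a list of its own where there are three numbers: the shift along the tool's x, y, z in mm, then the turn about the tool's z in degrees. In form: [[[x, y, z], twist], ...]. A call has 1 to 20 rows; each row shifts and turns the commanded pose from where the row before left it, along the tool's axes as they then stand; what a row does not reach is not made up. A row lasts 1/8 s, in which the tool goes at most 62.5 mm and 10.7 degrees, less where a joint would pass 70% of its speed; a pose out of reach is approached as far as the arm can. A call with a gripper value outside its range is refused whole. "gripper" is the closure, from 0 (fully open) to 1 (shut), set as the call begins (left out, the last holds). The fingers move at their own pace and stop on an object; "grip_force" is the grip in N (left out, the last holds). Time passes only in rows, so rows that do not move let the fingers close. It gives the time, the measured TCP pose, the force and the opening at its end, in the units of the state.
- r.get_state(): the state, without advancing time (a new reading comes with each control period).
- imaging.capture(name): name is "scene" or "side" or "wrist"; returns a dict with "img" (480x640x3 uint8, red, green, blue), "z_map" (480x640 float32, m along the optical axis (not along the pixel's ray), 0 where there is no reading), "vfov" (degrees; the focal length in pixels is half the picture's height over the tangent of half this angle, whatever the lens; pixels are square), "cx", "cy" (the principal point, pixels), "extrinsics" (4x4, takes a point from camera to world coordinates); the wrist camera has in their place "T_tool_cam" (4x4, takes a point from camera to tool coordinates, whose origin is the TCP and whose axes are the flange's). Camera axes: x right, y down, z forward; pixel columns grow to the right and rows downward; lengths in m; the calibration is good to about 2 mm. A picture is of the moment at which its call begins: read the wrist's pose just before it.
- close_job(): hands the job in, once; it reports no verdict.
The state is a dict: "time_s": time; "joints": joint angles; "qd": joint speeds; "joint_torque": joint torques, N m; "tcp_pos": TCP position; "eef_rot": TCP orientation; "contact_force": force on the tool from outside, world axes, zero at the start; "moment": the same for the moment, N m; "gripper_width": finger opening in m.
Only numpy, scipy, OpenCV 4.12 (cv2) and the standard library are available. Lean on these libraries where they do the work, as an engineer would, in place of code of your own. Each camera call takes 0.05 s, during which the arm holds its last target.

## Working session

There is one attempt and no reset: what is moved stays moved. The work goes in short steps, Python scripts to look and compute and a tool call to move; the robot and the scene stay as the last step left them, time stands still between calls to the robot, and variables do not carry over. Pictures are saved under pics/ and viewed, and the job is handed in when it is done.

Besides the shell and the picture viewer there is one more tool, called after ">>>" by a JSON object that holds its "name" and its "arguments", one argument or row to a line. step_arm: Moves the arm, as the interface text tells. Its arguments: {"type":"object","properties":{"commands":{"type":"array","items":{"type":"array"}},"gripper":{"type":"number"},"grip_force":{"type":"number"}},"required":["commands"]}

```bash
ls; mkdir -p pics; cat > h.py <<'E'
import numpy as np, cv2
from plant import r, imaging, close_job
from scipy.spatial.transform import Rotation as R
def cap(name):
    s=r.get_state(); d=imaging.capture(name)
    if name=='wrist':
        T=np.eye(4);T[:3,:3]=R.from_euler('xyz',s['eef_rot'],degrees=True).as_matrix();T[:3,3]=s['tcp_pos']
        d['E']=T@d['T_tool_cam']
    else: d['E']=d['extrinsics']
    d['f']=240/np.tan(np.radians(d['vfov'])/2)
    return d
def world(d):
    v,u=np.mgrid[:480,:640]; z=d['z_map']
    p=np.stack([(u-d['cx'])/d['f']*z,(v-d['cy'])/d['f']*z,z,np.ones_like(z)],-1)
    return (p@d['E'].T)[...,:3]
def ray(d,u,v,h):
    k=np.array([(u-d['cx'])/d['f'],(v-d['cy'])/d['f'],1]); k=d['E'][:3,:3]@k; o=d['E'][:3,3]
    return o+k*(h-o[2])/k[2]
def save(d,n): cv2.imwrite('pics/'+n,d['img'][:,:,::-1])
E
python3 - <<'E'
from h import *
import pickle
print(r.get_state(), r.grip_depth)
for n in ['scene','side','wrist']:
    d=cap(n); save(d,n+'0.png'); print(n,d['E'].round(3),d['f'],d['cx'],d['cy']); pickle.dump(d,open(n+'0.pkl','wb'))
E
```

```text
pics
{'time_s': 0.0, 'joints': array([-5.07584093e+01,  2.05917269e+01,  6.33593056e-01, -1.85835778e-02,
       -7.01364066e+01, -1.65057207e+01]), 'qd': array([ 0.04608069, -0.07531513, -0.02004931,  0.00039505, -0.07580885,
       -0.0144278 ]), 'joint_torque': array([-8.38932792e-04, -5.82712269e+01,  2.93046820e+01,  6.99698254e+00,
        6.74390380e-03, -1.74622232e-04]), 'tcp_pos': array([ 0.26063931, -0.62211701,  0.22562286]), 'eef_rot': array([ 1.79904392e+02, -1.01125619e-02, -1.57270450e+02]), 'contact_force': array([-0.92664035, -0.05346712,  1.19287393]), 'moment': array([0.02688243, 0.03533158, 0.01190483]), 'gripper_width': 0.08744072444817956} 0.0188
scene [[ 0.015  0.592 -0.805  1.235]
 [ 1.    -0.021  0.003  0.018]
 [-0.015 -0.805 -0.593  0.602]
 [ 0.     0.     0.     1.   ]] 439.637313008343 310.78124528796917 247.76995144907664
side [[-0.999 -0.046  0.019  0.495]
 [-0.044  0.641 -0.766  1.082]
 [ 0.023 -0.766 -0.643  0.975]
 [ 0.     0.     0.     1.   ]] 528.2730825237655 314.70162637904986 254.4894876736996
wrist [[-0.387  0.882  0.269  0.188]
 [ 0.922  0.37   0.114 -0.651]
 [ 0.001  0.292 -0.956  0.384]
 [ 0.     0.     0.     1.   ]] 358.6644894241744 326.1831389428814 240.72836072655824
```

View pics/scene0.png

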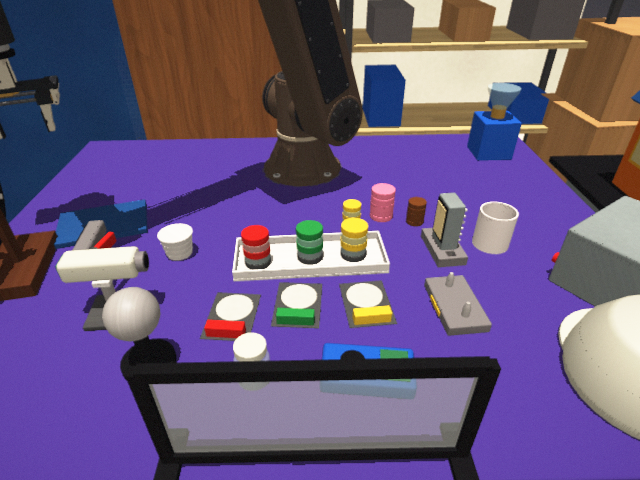

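View pics/side0.png

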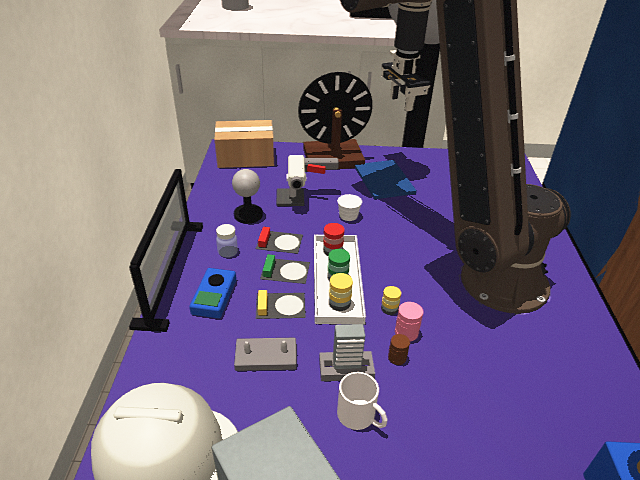

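View pics/wrist0.png

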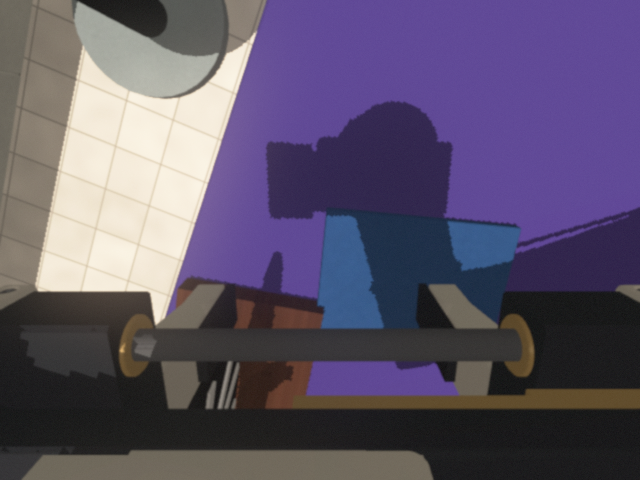

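The scene shows red, green and yellow jars in the tray (about (256,245), (309,240), (354,240)). The stations are at (235,308), (298,297) and (365,295), and the lamp and base are on the right. The thermometer is on the left at (100,262). The small yellow jar at (352,210) is a look-alike. Next I'll measure with depth.

```bash
cat > seg.py <<'E'
from h import *
def jars(d,W=None,verbose=True):
    W=world(d) if W is None else W
    hsv=cv2.cvtColor(d['img'],cv2.COLOR_RGB2HSV); H,S,V=[hsv[...,i].astype(int) for i in range(3)]
    out={}
    M={'red':((H<6)|(H>174))&(S>180)&(V>90),'yellow':(abs(H-26)<5)&(S>150)&(V>120),'green':(abs(H-65)<12)&(S>120)&(V>50)}
    for c,m in M.items():
        n,l,st,ce=cv2.connectedComponentsWithStats(m.astype(np.uint8))
        for i in range(1,n):
            if st[i,4]<60: continue
            k=(l==i)&(d['z_map']>0); p=W[k]
            if len(p)<40 : continue
            if verbose: print(c,st[i],'lo',np.percentile(p,2,0).round(3),'hi',np.percentile(p,98,0).round(3))
            zt=np.percentile(p[:,2],97); t=p[p[:,2]>zt-0.004]
            if zt>0.06:
                (x,y),rad=cv2.minEnclosingCircle((t[:,:2]*1000).astype(np.float32))
                if verbose: print('   top z',zt.round(4),'mean',t.mean(0).round(4),'circle',round(x),round(y),round(rad,1))
    return out
E
python3 - <<'E'
from seg import *
import pickle
for n in ['scene','side']:
    d=pickle.load(open(n+'0.pkl','rb')); W=world(d); print(n); jars(d,W)
    hsv=cv2.cvtColor(d['img'],cv2.COLOR_RGB2HSV)
    m=(hsv[...,1]<60)&(hsv[...,2]>140)&(d['z_map']>0)&(abs(W[...,2])<0.006)&(W[...,0]>0.3)&(W[...,0]<0.95)
    nn,l,st,ce=cv2.connectedComponentsWithStats(m.astype(np.uint8))
    for i in range(1,nn):
        if st[i,4]>150:
            p=W[l==i]; q=cv2.minAreaRect((p[:,:2]*1000).astype(np.float32)); (x,y),rad=cv2.minEnclosingCircle((p[:,:2]*1000).astype(np.float32))
            print('white',st[i],p.mean(0).round(4),round(x),round(y),round(rad,1), 'mid',((p.max(0)+p.min(0))/2).round(4))
E
```

```text
scene
red [241 225  28  21 458] lo [ 0.45  -0.121  0.072] hi [ 0.501 -0.07   0.088]
   top z 0.0877 mean [ 0.4758 -0.0961  0.0862] circle 475 -96 28.3
red [ 94 232  22  16 212] lo [ 0.509 -0.388  0.097] hi [ 0.558 -0.37   0.12 ]
   top z 0.1197 mean [ 0.5347 -0.3792  0.1181] circle 534 -380 27.1
red [244 247  26  12 144] lo [ 0.478 -0.12   0.037] hi [ 0.502 -0.068  0.052]
red [205 320  41  18 633] lo [ 0.667 -0.171  0.003] hi [ 0.69  -0.104  0.027]
yellow [343 200  18  13 177] lo [0.308 0.103 0.051] hi [0.346 0.14  0.064]
   top z 0.0636 mean [0.3265 0.1215 0.062 ] circle 325 120 21.6
yellow [341 214  27  25 462] lo [0.338 0.09  0.034] hi [0.481 0.139 0.088]
   top z 0.0877 mean [0.4546 0.1141 0.0862] circle 453 114 29.5
yellow [341 239  26  13 155] lo [0.461 0.087 0.035] hi [0.482 0.141 0.053]
yellow [353 305  39  20 584] lo [0.639 0.098 0.003] hi [0.662 0.165 0.027]
green [296 220  27  21 448] lo [ 0.435 -0.007  0.071] hi [0.486 0.043 0.088]
   top z 0.0878 mean [0.4603 0.0179 0.0862] circle 458 18 28.9
green [297 242  26  12 151] lo [ 0.466 -0.008  0.037] hi [0.488 0.046 0.053]
gr
[... 976 characters left out ...]
 0.052]
green [328 249  22  18 312] lo [ 0.434 -0.005  0.07 ] hi [0.484 0.049 0.088]
   top z 0.0878 mean [0.4588 0.0215 0.0855] circle 458 22 30.2
green [263 254  12  23 199] lo [ 0.637 -0.042  0.003] hi [0.66  0.027 0.027]
green [198 292  16  14  67] lo [0.767 0.13  0.03 ] hi [0.808 0.175 0.039]
white [275 235  25  15 299] [ 0.6099 -0.1307  0.0008] 609 -132 39.9 mid [ 6.091e-01 -1.333e-01  2.000e-04]
white [ 316  241   46   75 1170] [0.4632 0.0303 0.0038] 461 10 159.2 mid [0.4598 0.0091 0.0015]
white [280 262  27  18 367] [ 0.5811 -0.005   0.0009] 580 -6 39.5 mid [ 0.5813 -0.0059  0.0006]
white [275 295  29  20 455] [0.5819 0.1262 0.0009] 581 126 38.2 mid [ 5.815e-01  1.262e-01 -1.000e-04]
```

```bash
python3 - <<'E'
from seg import *
import pickle
P=[];C=[]
ims=[]
for n in ['scene','side']:
    d=pickle.load(open(n+'0.pkl','rb')); W=world(d)
    k=(d['z_map']>0); P.append(W[k]); C.append(d['img'][k])
    if n=='scene': ims.append(cv2.resize(d['img'][180:340,410:530],None,fx=3.5,fy=3.5,interpolation=2)); cv2.imwrite('pics/cropth.png',cv2.resize(d['img'][200:380,40:200],None,fx=4,fy=3,interpolation=2)[...,::-1])
    else: cv2.imwrite('pics/cropls.png',cv2.resize(d['img'][310:420,220:390],None,fx=4,fy=4,interpolation=2)[...,::-1])
cv2.imwrite('pics/cropl.png',ims[0][...,::-1])
# top-down map, 1mm/px x0.25..0.95 , y -0.55..0.45 at 1.4mm
s=1.25e-3
for j in range(2):
    p,c=P[j],C[j]; o=np.argsort(p[:,2]); p=p[o];c=c[o]
    im=np.zeros((560,800,3),np.uint8)
    u=((p[:,1]+0.55)/s).astype(int); v=((p[:,0]-0.25)/s).astype(int)
    g=(u>=1)&(u<799)&(v>=1)&(v<559)&(p[:,2]<0.2)
    for a in (-1,0,1):
        for b in (-1,0,1): im[v[g]+a,u[g]+b]=c[g]
    cv2.imwrite(f'pics/top{j}.png',im[...,::-1])
np.savez('cloud.npz',P=np.concatenate(P),C=np.concatenate(C),j=np.concatenate([[0]*len(P[0]),[1]*len(P[1])]))
E
```

```text
(no output)
```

View pics/cropl.png

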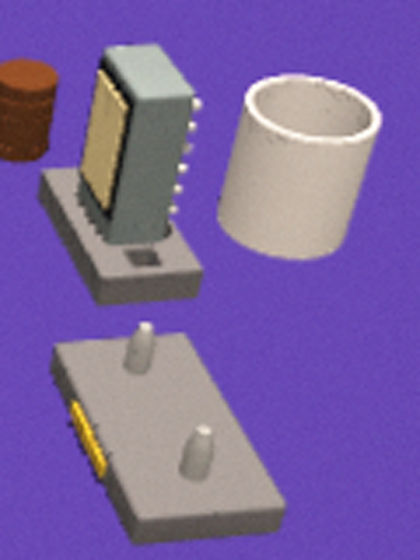

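View pics/cropth.png

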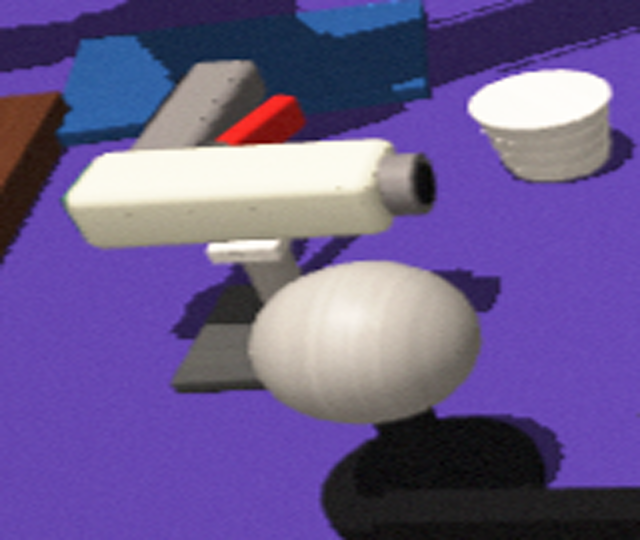

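View pics/cropls.png

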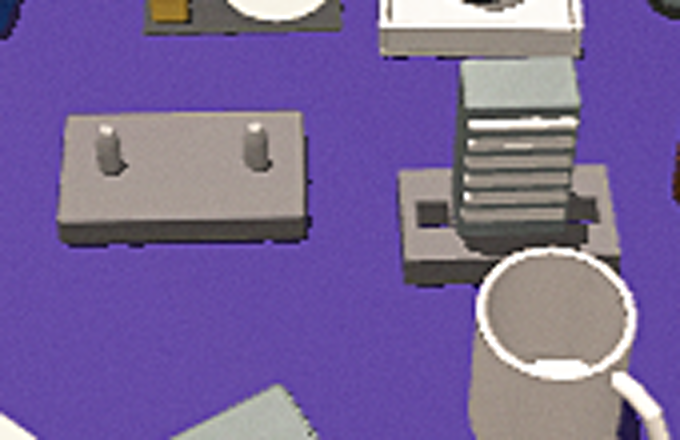

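View pics/top0.png

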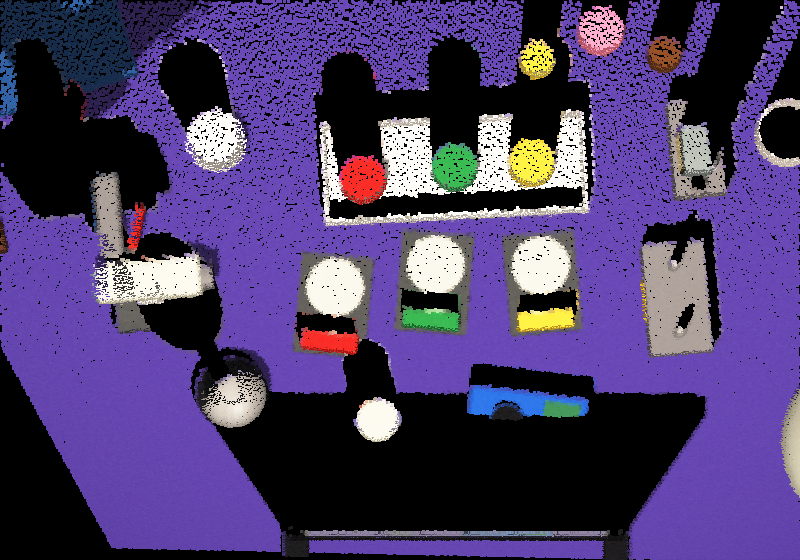

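View pics/top1.png

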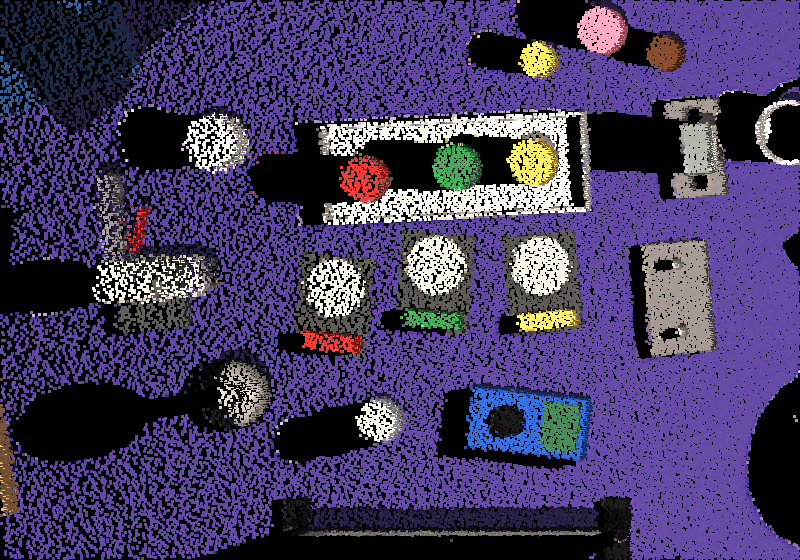

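The top-down maps agree. The base centre is near (0.62,0.30), the lamp is near (0.44,0.32) with its light facing -y, and the thermometer's squeeze point is near (0.51,-0.40). I'll refine those poses next.

```bash
python3 - <<'E'
from h import *
z=np.load('cloud.npz');P,C,J=z['P'],z['C'],z['j']
hsv=cv2.cvtColor(C[None],cv2.COLOR_RGB2HSV)[0]
def box(name,x0,x1,y0,y1,z0,z1,f=None):
    for j in (0,1,2):
        k=(P[:,0]>x0)&(P[:,0]<x1)&(P[:,1]>y0)&(P[:,1]<y1)&(P[:,2]>z0)&(P[:,2]<z1)
        if f is not None: k&=f
        if j<2: k&=(J==j)
        p=P[k]
        if len(p)<10: continue
        rc=cv2.minAreaRect((p[:,:2]*1000).astype(np.float32))
        print(name,j,len(p),'rect',np.round(rc[0],1),np.round(rc[1],1),round(rc[2],1),'z',np.percentile(p[:,2],[5,50,95]).round(4))
box('lamp top',.38,.5,.28,.37,.127,.14)
box('lamp house',.38,.5,.28,.37,.05,.14)
box('lamp foot',.35,.52,.25,.38,.015,.028)
box('base top',.5,.73,.22,.37,.017,.028)
S=hsv[:,1]
box('pegs1',.54,.622,.25,.35,.035,.06); box('pegs2',.622,.7,.25,.35,.035,.06)
box('pegtop1',.54,.622,.25,.35,.047,.06); box('pegtop2',.622,.7,.25,.35,.047,.06)
box('barrel',.5,.65,-.47,-.27,.085,.14,(S<90)&(P[:,0]>.565))
box('grip',.45,.56,-.46,-.38,.085,.135,S<90)
box('trig',.45,.58,-.42,-.34,.085,.135,S>150)
box('thick trg',.45,.58,-.42,-.34,.115,.135,S>150)
box('tray',.34,.54,-.17,.22,.02,.03,S<60)
box('ball',.68,.8,-.35,-.2,.06,.2)
box('spare',.7,.82,-.12,-.03,.06,.1)
box('cups',.35,.5,-.35,-.2,.03,.1)
box('mug',.35,.5,.38,.5,.08,.1)
E
```

```text
lamp top 0 315 rect [435.9 317.7] [64.  38.2] 5.2 z [0.1281 0.133  0.1343]
lamp top 1 388 rect [435.6 321. ] [62.1 38.1] 6.3 z [0.1286 0.1312 0.1341]
lamp top 2 703 rect [435.6 319.3] [64.2 41.7] 6.3 z [0.1284 0.1321 0.1343]
lamp house 0 1224 rect [436.2 319.2] [66.1 46. ] 7.8 z [0.0557 0.1039 0.1338]
lamp house 1 1097 rect [435.3 324.3] [63.  44.6] 3.5 z [0.0598 0.1109 0.1331]
lamp house 2 2321 rect [436.9 321.2] [65.8 51.1] 3.7 z [0.0584 0.1075 0.1336]
lamp foot 0 619 rect [435.  319.6] [125.9  66.4] 5.2 z [0.0164 0.0229 0.0253]
lamp foot 1 687 rect [435.5 320.5] [120.5  68.9] 6.3 z [0.0177 0.0215 0.0253]
lamp foot 2 1306 rect [434.6 320.3] [126.1  69.1] 6.1 z [0.0171 0.0222 0.0253]
base top 0 2120 rect [621.8 294.3] [142.9  82.7] 5.6 z [0.0199 0.023  0.0249]
base top 1 1580 rect [622.8 298.2] [138.8  84.3] 4.5 z [0.0182 0.0214 0.0246]
base top 2 3700 rect [621.6 296.7] [142.9  87.7] 5.6 z [0.0186 0.0225 0.0248]
pegs1 0 65 rect [581.4 290.1] [12.8 10.4] 36.1 z [0.0358 0.0447 0.0533]
pegs1 1 37 rect [579.7 296.1] [11.6  9.4] 6.5 z [0.0368 0.0445 0.0532]
pegs1 2 102 rect [580.5 293.2
[... 2005 characters left out ...]
2.6] [74.8 86. ] 52.3 z [0.0986 0.1389 0.1591]
spare 0 826 rect [775.  -78.1] [50.9 51.3] 67.9 z [0.0708 0.0809 0.0826]
spare 1 248 rect [775.9 -75.5] [50.7 53.7] 12.4 z [0.0646 0.0782 0.0821]
spare 2 1074 rect [774.6 -76.2] [53.  54.9] 17.1 z [0.0686 0.0806 0.0826]
cups 0 768 rect [ 425.4 -280.2] [76.8 73.9] 31.3 z [0.0349 0.0569 0.0588]
cups 1 384 rect [ 429.1 -276.7] [81.7 73.2] 71.7 z [0.0344 0.0545 0.059 ]
cups 2 1152 rect [ 428.  -276.6] [82.3 76.9] 64.4 z [0.0345 0.0562 0.0589]
mug 0 417 rect [415.  434.2] [80.3 80.8] 33.7 z [0.0808 0.0872 0.092 ]
mug 1 394 rect [415.1 437.7] [79.  84.4] 3.2 z [0.081  0.0876 0.0914]
mug 2 811 rect [415.4 436.2] [82.3 84.6] 1.3 z [0.0808 0.0874 0.0918]
```

>>> {"name": "step_arm", "arguments": {
  "commands": [
    [[0,0,0],-9.6],
    [[0,0,0],-9.6],
    [[0,0,0],-9.6],
    [[0,0,0],-9.6],
    [[0,0,0],-9.6],
    [[0,0,0],-9.6],
    [[0,0,0],-9.6],
    [[-30,-12,0],0],
    [[-50,-20,0],0],
    [[-55,-22,0],0],
    [[-55,-22,0],0],
    [[-55,-22,0],0],
    [[-55,-22,0],0],
    [[-55,-22,0],0],
    [[-55,-22,0],0],
    [[-50,-22,0],0],
    [[-40,-16,0],0],
    [[-25,-10,0],0],
    [[0,0,0],0]
  ],
  "gripper": 0,
  "grip_force": 25
}}

```text
time_s: 2.52
tcp_pos: [0.4739, -0.0962, 0.2264]
eef_rot: [180.0, 0.0, -89.9]
contact_force: [0.0, -1.2, 0.1]
gripper_width: 0.0877
```

```bash
python3 - <<'E'
from seg import *
d=cap('wrist'); save(d,'w1.png'); jars(d)
d=cap('side'); print('side');jars(d)
E
```

```text
green [159 258  20  57 927] lo [ 0.637 -0.042  0.022] hi [0.657 0.02  0.025]
green [345 320  14   8  65] lo [ 0.444 -0.005  0.084] hi [0.455 0.002 0.086]
   top z 0.0857 mean [ 0.449  -0.0011  0.0847] circle 450 -1 6.5
green [330 362  30   5 108] lo [0.443 0.04  0.084] hi [0.469 0.046 0.086]
   top z 0.0858 mean [0.4551 0.0431 0.0846] circle 456 42 14.1
side
red [324 223  20  16 268] lo [ 0.448 -0.12   0.07 ] hi [ 0.498 -0.066  0.088]
   top z 0.0875 mean [ 0.4735 -0.0937  0.0854] circle 473 -93 29.8
red [258 227  12  20 168] lo [ 0.665 -0.169  0.003] hi [ 0.689 -0.099  0.027]
red [324 241  20   8  78] lo [ 0.448 -0.086  0.033] hi [ 0.499 -0.063  0.052]
green [328 249  22  18 319] lo [ 0.433 -0.004  0.071] hi [0.484 0.048 0.088]
   top z 0.0879 mean [0.4597 0.0212 0.0857] circle 458 21 28.8
green [263 254  12  23 196] lo [ 0.637 -0.042  0.002] hi [0.661 0.026 0.027]
```

View pics/w1.png

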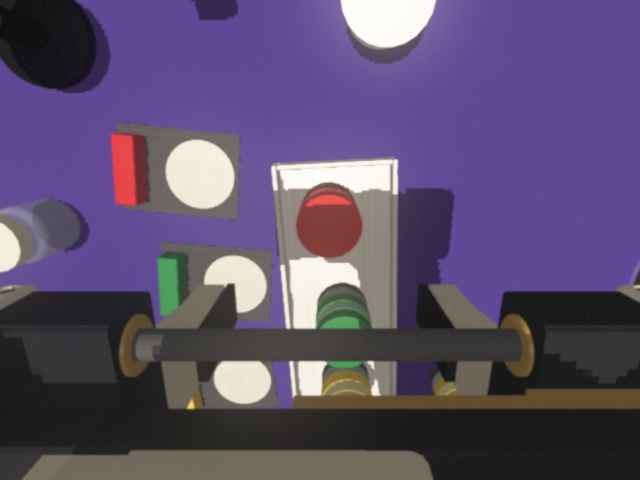

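```bash
cat >> h.py <<'E'
def disk(d,u,v,dz=0.006,lo=None,win=60):
    """circle of same-height, similar colour region around seed"""
    W=world(d); c=d['img'][v,u].astype(int); z0=W[v,u,2]
    m=(np.abs(W[...,2]-z0)<dz)&(np.abs(d['img'].astype(int)-c).max(-1)<45)&(d['z_map']>0)
    n,l,st,ce=cv2.connectedComponentsWithStats(m.astype(np.uint8))
    p=W[l==l[v,u]]
    (x,y),rad=cv2.minEnclosingCircle((p[:,:2]*1000).astype(np.float32))
    cn,_=cv2.findContours((l==l[v,u]).astype(np.uint8),0,1)
    e=cv2.fitEllipse(max(cn,key=len)); q=ray(d,e[0][0],e[0][1],np.median(p[:,2]))
    print('seed',u,v,'n',len(p),'z',np.median(p[:,2]).round(4),'mean',p[:,:2].mean(0).round(4),'minc',round(x,1),round(y,1),round(rad,1),'ell',q[:2].round(4))
E
python3 - <<'E'
from h import *
d=cap('wrist'); disk(d,329,230); disk(d,200,174); disk(d,236,290)
d=cap('scene'); disk(d,235,308); disk(d,298,297); disk(d,365,295)
E
```

```text
seed 329 230 n 3071 z 0.0847 mean [ 0.4715 -0.0942] minc 471.8 -95.0 28.9 ell [ 0.4717 -0.0964]
seed 200 174 n 3599 z 0.0012 mean [ 0.608  -0.1303] minc 608.0 -129.4 36.3 ell [ 0.608  -0.1306]
seed 236 290 n 2004 z 0.0012 mean [ 0.574  -0.0096] minc 579.8 -3.7 36.0 ell [ 0.5758 -0.0081]
seed 235 308 n 722 z 0.0028 mean [ 0.6093 -0.1315] minc 608.8 -132.2 36.6 ell [ 0.6096 -0.1316]
seed 298 297 n 667 z 0.0027 mean [ 0.5809 -0.0058] minc 580.3 -6.2 36.3 ell [ 0.5812 -0.0058]
seed 365 295 n 669 z 0.0027 mean [0.5819 0.1256] minc 580.8 126.1 36.6 ell [0.5821 0.1256]
```

>>> {"name": "step_arm", "arguments": {
  "commands": [
    [[0,2,25],0],
    [[0,0,40],0],
    [[0,0,45],0],
    [[0,0,35],0],
    [[0,0,25],0],
    [[0,0,13],0],
    [[0,0,5],0],
    [[0,0,0],0]
  ]
}}

```text
time_s: 3.72
tcp_pos: [0.4718, -0.0979, 0.039]
eef_rot: [-180.0, -0.0, -90.1]
contact_force: [0.8, 1.0, 0.3]
gripper_width: 0.0875
```

>>> {"name": "step_arm", "arguments": {
  "commands": [
    [[0,0,0],0],
    [[0,0,0],0],
    [[0,0,0],0],
    [[0,0,0],0],
    [[0,0,0],0],
    [[0,0,0],0]
  ],
  "gripper": 1
}}

```text
time_s: 4.47
tcp_pos: [0.4716, -0.0977, 0.0388]
eef_rot: [-180.0, 0.0, -90.1]
contact_force: [-1.8, 1.5, 6.3]
gripper_width: 0.0578
```

>>> {"name": "step_arm", "arguments": {
  "commands": [
    [[0,0,-10],0],
    [[0,0,-25],0],
    [[0,0,-15],0],
    [[4,-15,0],0],
    [[9,-35,0],0],
    [[9,-35,0],0],
    [[8,-32,0],0],
    [[5,-15,0],0],
    [[0,-5,0],0],
    [[0,0,10],0],
    [[0,0,20],0],
    [[0,0,15],0],
    [[0,0,6],0],
    [[0,0,3],0],
    [[0,0,0],0]
  ]
}}

```text
time_s: 6.35
tcp_pos: [0.6086, -0.1329, 0.0348]
eef_rot: [-180.0, -0.0, -90.1]
contact_force: [-0.3, 0.1, -2.0]
gripper_width: 0.0576
```

>>> {"name": "step_arm", "arguments": {
  "commands": [
    [[0,0,1],0],
    [[0,0,0],0]
  ]
}}

```text
time_s: 6.6
tcp_pos: [0.6086, -0.1329, 0.0339]
eef_rot: [-180.0, 0.0, -90.1]
contact_force: [-0.1, 0.5, -1.4]
gripper_width: 0.0578
```

>>> {"name": "step_arm", "arguments": {
  "commands": [
    [[0,0,0],0],
    [[0,0,0],0],
    [[0,0,0],0],
    [[0,0,0],0],
    [[0,0,-25],0],
    [[0,0,-40],0],
    [[0,0,-50],0],
    [[0,0,-35],0],
    [[0,0,0],0]
  ],
  "gripper": 0
}}

```text
time_s: 7.72
tcp_pos: [0.6102, -0.133, 0.1873]
eef_rot: [-179.6, -0.0, -90.0]
contact_force: [-0.2, -0.3, 0.5]
gripper_width: 0.0878
```

```bash
python3 - <<'E'
from h import *
d=cap('wrist'); save(d,'w2.png')
d=cap('scene'); save(d,'s2.png')
E
```

```text
(no output)
```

View pics/w2.png

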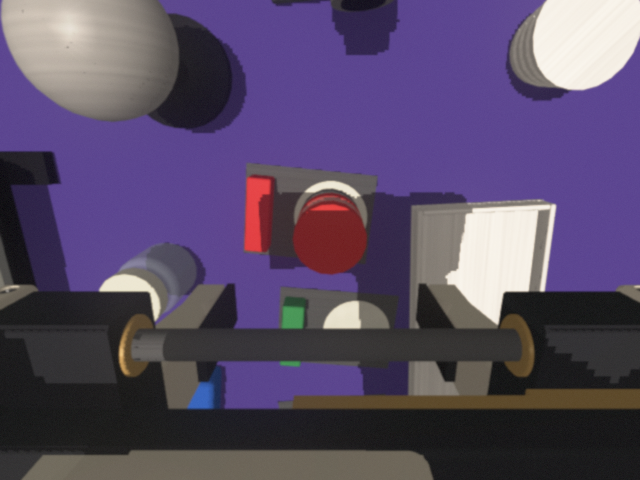

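View pics/s2.png

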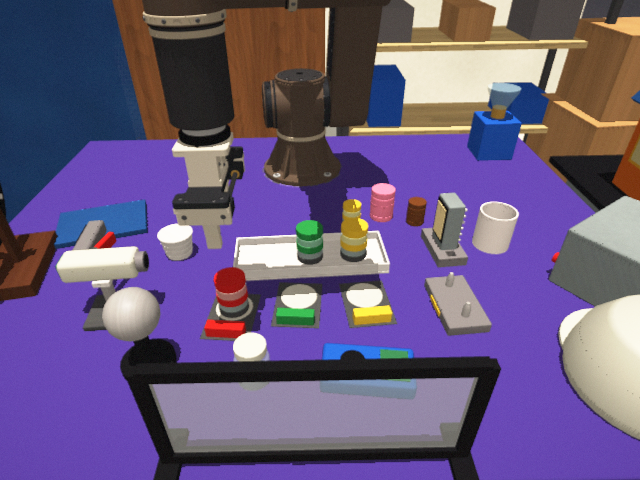

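```bash
python3 - <<'E'
from h import *
d=cap('wrist'); disk(d,330,240)
d=cap('scene'); disk(d,230,280); disk(d,310,228)
d=cap('side'); save(d,'d2.png')
E
```

```text
seed 330 240 n 4021 z 0.0797 mean [ 0.6085 -0.1302] minc 608.5 -130.1 29.0 ell [ 0.6085 -0.1317]
seed 230 280 n 500 z 0.0812 mean [ 0.6137 -0.1297] minc 610.8 -131.5 28.9 ell [ 0.6141 -0.1297]
seed 310 228 n 260 z 0.0865 mean [0.4591 0.0142] minc 458.7 18.2 28.4 ell [0.4594 0.0146]
```

>>> {"name": "step_arm", "arguments": {
  "commands": [
    [[-17,16,0],0],
    [[-34,33,0],0],
    [[-40,40,0],0],
    [[-34,33,0],0],
    [[-19,20,0],0],
    [[-8,8,0],0],
    [[0,0,0],0]
  ]
}}

```text
time_s: 8.85
tcp_pos: [0.4585, 0.0195, 0.1834]
eef_rot: [180.0, -0.0, -90.0]
contact_force: [0.4, -0.0, 0.1]
gripper_width: 0.0877
```

```bash
python3 - <<'E'
from h import *
d=cap('wrist'); save(d,'w3.png'); disk(d,330,240)
E
```

```text
seed 330 240 n 4220 z 0.0846 mean [0.4563 0.0193] minc 456.3 19.6 28.9 ell [0.4564 0.0179]
```

View pics/w3.png

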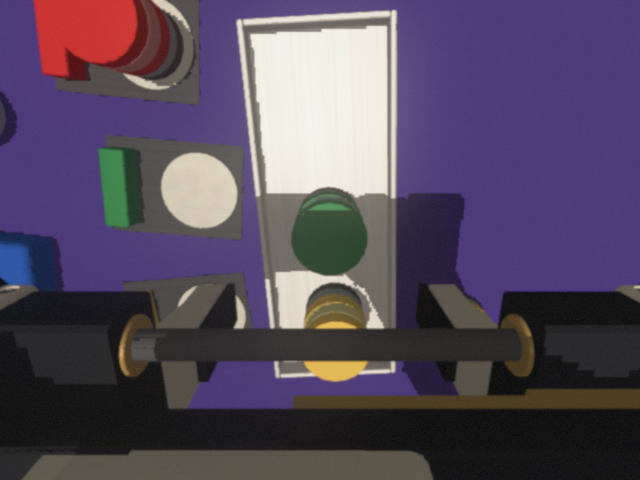

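>>> {"name": "step_arm", "arguments": {
  "commands": [
    [[0,2,20],0],
    [[0,0,40],0],
    [[0,0,42],0],
    [[0,0,28],0],
    [[0,0,11],0],
    [[0,0,4],0],
    [[0,0,0],0]
  ]
}}

```text
time_s: 9.78
tcp_pos: [0.4572, 0.0193, 0.0391]
eef_rot: [-180.0, 0.0, -90.1]
contact_force: [-0.7, -0.1, -0.8]
gripper_width: 0.0875
```

>>> {"name": "step_arm", "arguments": {
  "commands": [
    [[0,0,0],0],
    [[0,0,0],0],
    [[0,0,0],0],
    [[0,0,0],0],
    [[0,0,0],0],
    [[0,0,0],0]
  ],
  "gripper": 1
}}

```text
time_s: 10.52
tcp_pos: [0.4567, 0.0193, 0.0388]
eef_rot: [-180.0, 0.0, -90.1]
contact_force: [-2.2, 1.0, 5.0]
gripper_width: 0.0576
```

```bash
python3 - <<'E'
from h import *
d=cap('wrist'); save(d,'w4.png')
E
```

```text
(no output)
```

View pics/w4.png

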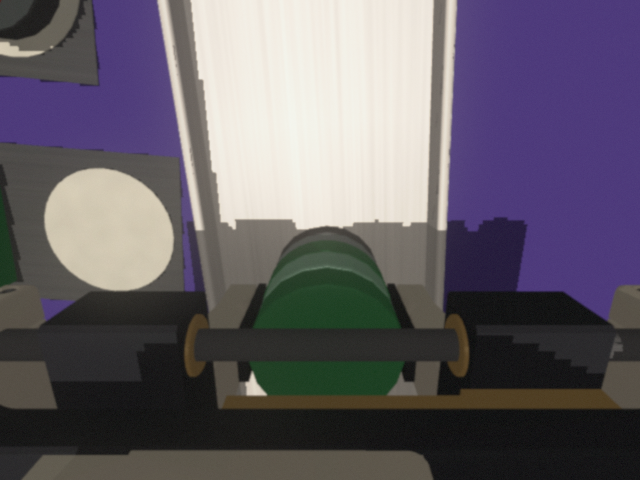

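>>> {"name": "step_arm", "arguments": {
  "commands": [
    [[0,0,-10],0],
    [[0,0,-25],0],
    [[0,0,-15],0],
    [[3,-12,0],0],
    [[6,-31,0],0],
    [[7,-33,0],0],
    [[6,-31,0],0],
    [[3,-13,0],0],
    [[0,-4,0],0],
    [[0,0,10],0],
    [[0,0,20],0],
    [[0,0,15],0],
    [[0,0,6],0],
    [[0,0,4],0],
    [[0,0,0],0]
  ]
}}

```text
time_s: 12.45
tcp_pos: [0.5809, -0.0057, 0.0341]
eef_rot: [-179.9, 0.0, -90.0]
contact_force: [-0.6, -0.6, -3.0]
gripper_width: 0.0576
```

>>> {"name": "step_arm", "arguments": {
  "commands": [
    [[0,0,0],0],
    [[0,0,0],0],
    [[0,0,0],0],
    [[0,0,0],0],
    [[0,0,-25],0],
    [[0,0,-40],0],
    [[0,0,-50],0],
    [[0,0,-35],0],
    [[0,0,0],0]
  ],
  "gripper": 0
}}

```text
time_s: 13.58
tcp_pos: [0.5823, -0.0056, 0.187]
eef_rot: [-179.7, 0.1, -90.0]
contact_force: [-0.3, 0.9, -1.0]
gripper_width: 0.0878
```

```bash
python3 - <<'E'
from h import *
d=cap('wrist'); save(d,'w5.png'); disk(d,330,240)
E
```

```text
seed 330 240 n 3857 z 0.0796 mean [ 0.5807 -0.005 ] minc 580.8 -5.6 28.8 ell [ 0.5808 -0.007 ]
```

View pics/w5.png

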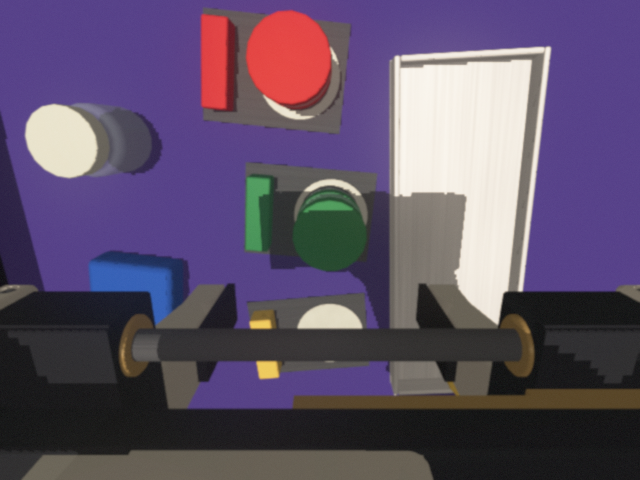

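>>> {"name": "step_arm", "arguments": {
  "commands": [
    [[-15,16,0],0],
    [[-32,34,0],0],
    [[-34,36,0],0],
    [[-26,28,0],0],
    [[-9,11,0],0],
    [[-4,4,0],0],
    [[0,0,0],0]
  ]
}}

```text
time_s: 14.5
tcp_pos: [0.4517, 0.1142, 0.1833]
eef_rot: [180.0, -0.0, -90.0]
contact_force: [0.8, 0.1, 0.6]
gripper_width: 0.0874
```

```bash
python3 - <<'E'
from h import *
d=cap('wrist'); save(d,'w6.png'); disk(d,330,240); disk(d,205,205)
d=cap('scene'); save(d,'s6.png')
E
```

```text
seed 330 240 n 4212 z 0.0846 mean [0.4507 0.1157] minc 450.7 116.0 28.9 ell [0.4507 0.1144]
seed 205 205 n 4001 z 0.0012 mean [0.5804 0.1269] minc 580.8 127.6 36.1 ell [0.5804 0.1266]
```

View pics/w6.png

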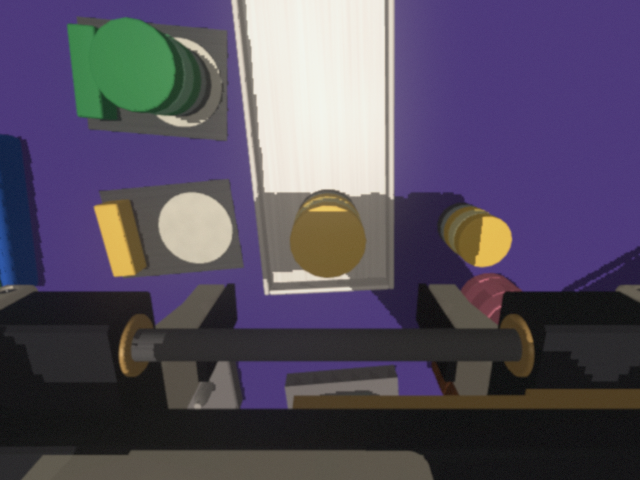

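>>> {"name": "step_arm", "arguments": {
  "commands": [
    [[-1.5,1,20],0],
    [[0,0,40],0],
    [[0,0,42],0],
    [[0,0,28],0],
    [[0,0,11],0],
    [[0,0,4],0],
    [[0,0,0],0]
  ]
}}

```text
time_s: 15.48
tcp_pos: [0.4513, 0.1159, 0.0391]
eef_rot: [-180.0, 0.0, -90.1]
contact_force: [0.7, 0.1, -0.3]
gripper_width: 0.0878
```

>>> {"name": "step_arm", "arguments": {
  "commands": [
    [[0,0,0],0],
    [[0,0,0],0],
    [[0,0,0],0],
    [[0,0,0],0],
    [[0,0,0],0],
    [[0,0,0],0]
  ],
  "gripper": 1
}}

```text
time_s: 16.23
tcp_pos: [0.4508, 0.1159, 0.0388]
eef_rot: [-180.0, 0.0, -90.1]
contact_force: [-1.4, 0.1, 6.3]
gripper_width: 0.0582
```

>>> {"name": "step_arm", "arguments": {
  "commands": [
    [[0,0,-10],0],
    [[0,0,-25],0],
    [[0,0,-15],0],
    [[-1,-14,0],0],
    [[-3,-32,0],0],
    [[-3,-34,0],0],
    [[-3,-32,0],0],
    [[-1,-14,0],0],
    [[0,-4,0],0],
    [[0,0,10],0],
    [[0,0,20],0],
    [[0,0,15],0],
    [[0,0,6],0],
    [[0,0,4],0],
    [[0,0,0],0]
  ]
}}

```text
time_s: 18.1
tcp_pos: [0.581, 0.1268, 0.0341]
eef_rot: [-180.0, 0.0, -90.0]
contact_force: [0.5, 0.2, -2.6]
gripper_width: 0.0576
```

>>> {"name": "step_arm", "arguments": {
  "commands": [
    [[0,0,0],0],
    [[0,0,0],0],
    [[0,0,0],0],
    [[0,0,0],0],
    [[0,0,-25],0],
    [[0,0,-40],0],
    [[0,0,-50],0],
    [[0,0,-35],0],
    [[0,0,0],0]
  ],
  "gripper": 0
}}

```text
time_s: 19.23
tcp_pos: [0.5824, 0.1273, 0.1871]
eef_rot: [-179.7, 0.2, -90.0]
contact_force: [0.7, 0.3, 0.1]
gripper_width: 0.0877
```

```bash
python3 - <<'E'
from h import *
d=cap('wrist'); save(d,'w7.png'); disk(d,330,240)
d=cap('scene'); save(d,'s7.png')
E
```

```text
seed 330 240 n 3898 z 0.0796 mean [0.5807 0.1276] minc 580.9 127.2 28.9 ell [0.5808 0.1263]
```

View pics/w7.png

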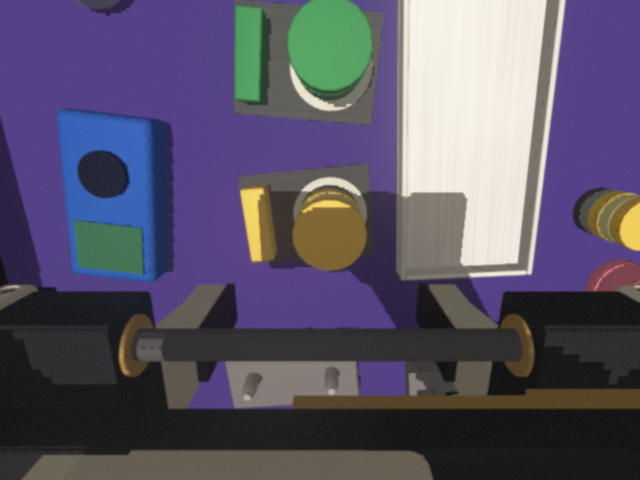

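View pics/s7.png

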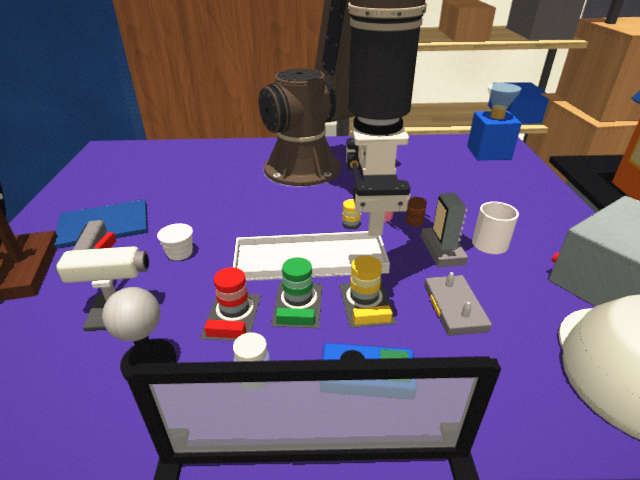

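>>> {"name": "step_arm", "arguments": {
  "commands": [
    [[20,2,-13],0],
    [[40,5,-25],0],
    [[52,7,-25],0],
    [[52,7,0],0],
    [[52,7,0],0],
    [[52,7,0],0],
    [[52,7,0],0],
    [[52,7,0],0],
    [[52,7,0],0],
    [[46,6,0],0],
    [[32,4,0],0],
    [[18,1,0],0],
    [[0,0,0],0]
  ]
}}

```text
time_s: 20.95
tcp_pos: [0.5123, -0.3944, 0.2458]
eef_rot: [179.9, 0.0, -90.2]
contact_force: [-0.3, 0.6, -0.3]
gripper_width: 0.0875
```

>>> {"name": "step_arm", "arguments": {
  "commands": [
    [[0,0,0],7],
    [[0,0,0],10],
    [[0,0,0],10],
    [[0,0,0],10],
    [[0,0,0],10],
    [[0,0,0],10],
    [[0,0,0],10],
    [[0,0,0],10],
    [[0,0,0],7],
    [[0,0,0],0],
    [[0,0,0],0]
  ]
}}

```text
time_s: 22.32
tcp_pos: [0.5132, -0.3928, 0.2467]
eef_rot: [180.0, 0.0, -173.9]
contact_force: [0.3, -0.1, 0.2]
gripper_width: 0.0875
```

```bash
python3 - <<'E'
from h import *
d=cap('wrist'); save(d,'w8.png'); W=world(d)
np.savez('th.npz',W=W,img=d['img'],z=d['z_map'])
hs=cv2.cvtColor(d['img'],cv2.COLOR_RGB2HSV); S=hs[...,1]
def rc(n,k):
    p=W[k]; q=cv2.minAreaRect((p[:,:2]*1000).astype(np.float32)); print(n,len(p),np.round(q[0],1),np.round(q[1],1),round(q[2],2),np.percentile(p[:,2],[5,50,95]).round(4))
    return p
Z=W[...,2]; ok=(d['z_map']>0)&(d['z_map']>.1)
near=(abs(W[...,0]-.54)<.12)&(abs(W[...,1]+.38)<.12)
rc('all top',ok&near&(Z>.112)&(Z<.14))
rc('grip',ok&near&(Z>.115)&(Z<.124)&(S<90)&(W[...,0]<.56))
rc('barrel',ok&near&(Z>.1235)&(Z<.14)&(S<90))
rc('trig',ok&near&(Z>.11)&(Z<.124)&(S>150))
E
```

```text
all top 10957 [ 529.1 -375.8] [140.5 132.9] 7.55 [0.1155 0.12   0.1263]
grip 4322 [ 512.8 -414.5] [96.7 33.1] 4.83 [0.1165 0.1194 0.1207]
barrel 3638 [ 584.1 -366. ] [ 26.1 128.6] 6.15 [0.124  0.1256 0.1268]
trig 618 [ 532.9 -379. ] [11.9 57.1] 78.12 [0.1125 0.1162 0.1176]
```

View pics/w8.png

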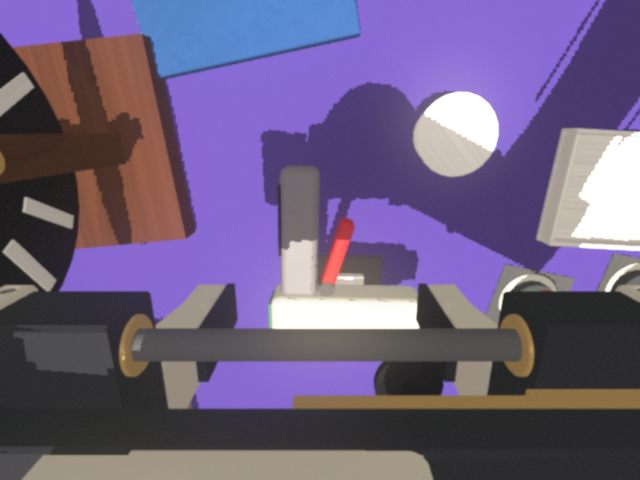

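```bash
python3 - <<'E'
import numpy as np, cv2
z=np.load('th.npz');W=z['W'];img=z['img'];zm=z['z']
hs=cv2.cvtColor(img,cv2.COLOR_RGB2HSV); S=hs[...,1].astype(int)
a=np.radians(5.6); ex=np.array([np.cos(a),np.sin(a)]); ey=np.array([-np.sin(a),np.cos(a)])
b=np.array([.597,-.365])
L=np.stack([(W[...,:2]-b)@ex,(W[...,:2]-b)@ey],-1)*1000
Z=W[...,2]; ok=(zm>.1)&(Z>.09)&(Z<.13)&(abs(L[...,0])<140)&(abs(L[...,1])<110)
for x in range(-130,0,8):
    o=[]
    for m in (S<90,S>150):
        k=ok&m&(abs(L[...,0]-x)<4)&((Z>.11) )
        p=L[k]; o.append(None if len(p)<10 else (len(p),np.percentile(p[:,1],[1,99]).round(1),np.percentile(Z[k],[5,95]).round(4)))
    print(x,*o)
E
```

```text
-130 (421, array([-55.3, -24.1]), array([0.1157, 0.1207])) None
-122 (412, array([-56.7, -24.1]), array([0.1157, 0.1207])) None
-114 (411, array([-57.1, -24.2]), array([0.1163, 0.1206])) None
-106 (379, array([-56.5, -24.8]), array([0.1163, 0.1208])) None
-98 (379, array([-56.8, -24.8]), array([0.1164, 0.1206])) None
-90 (376, array([-57. , -24.8]), array([0.1166, 0.1206])) (122, array([-7.1,  3.8]), array([0.1115, 0.1175]))
-82 (363, array([-57.2, -24.7]), array([0.1165, 0.1207])) (128, array([-9.3,  2.8]), array([0.1138, 0.1177]))
-74 (364, array([-57.5, -24.7]), array([0.116 , 0.1208])) (104, array([-11.9,   1.4]), array([0.1134, 0.1178]))
-66 (352, array([-57.7, -25.5]), array([0.1161, 0.1207])) (86, array([-14.4,  -1. ]), array([0.1134, 0.1175]))
-58 (325, array([-56.5, -25.5]), array([0.1164, 0.1209])) (79, array([-16.9,  -3.9]), array([0.1136, 0.1173]))
-50 (323, array([-56.7, -25.5]), array([0.1157, 0.121 ])) (60, array([-19.4,  -5.7]), array([0.1128, 0.1175]))
-42 (328, array([-57. , -14.3]), array([0.1148, 0.1209])) (39, array([-21.1,  -9.3]), array([0.1133, 0.1172]))
-34 (436, array([-57.2, -10.5]), array([0.1155, 0.1205])) None
-26 (1670, array([-62.3,  60.8]), array([0.1119, 0.1249])) None
-18 (1335, array([-66.7,  59.4]), array([0.1236, 0.1268])) None
-10 (1195, array([-67. ,  59.5]), array([0.1243, 0.1269])) None
-2 (879, array([-67.3,  61.8]), array([0.1237, 0.1267])) None
```

```bash
python3 - <<'E'
from seg import *
d=cap('scene'); save(d,'s9.png'); disk(d,230,278);disk(d,297,266);disk(d,366,266); print(r.get_state()['contact_force'])
d=cap('side'); save(d,'d9.png'); jars(d)
E
```

```text
seed 230 278 n 484 z 0.0813 mean [ 0.6112 -0.1314] minc 610.5 -131.0 29.3 ell [ 0.6113 -0.1314]
seed 297 266 n 411 z 0.0813 mean [ 0.5847 -0.007 ] minc 584.1 -7.3 27.8 ell [ 0.5849 -0.0069]
seed 366 266 n 415 z 0.0812 mean [0.5844 0.1252] minc 584.0 124.6 28.6 ell [0.5845 0.1252]
[ 0.3114888  -0.42190216  0.31951047]
red [307 164  18  10 136] lo [ 0.51  -0.39   0.093] hi [ 0.565 -0.366  0.118]
   top z 0.1179 mean [ 0.5365 -0.3772  0.1162] circle 536 -379 28.1
red [276 215  21  16 262] lo [ 0.585 -0.157  0.065] hi [ 0.635 -0.102  0.083]
   top z 0.0828 mean [ 0.6106 -0.1279  0.0806] circle 610 -130 28.6
red [258 227  12  20 169] lo [ 0.665 -0.169  0.003] hi [ 0.69  -0.1    0.027]
red [277 233  19   8  80] lo [ 0.584 -0.12   0.029] hi [ 0.635 -0.098  0.047]
green [282 242  21  18 306] lo [ 0.557 -0.032  0.065] hi [0.608 0.024 0.083]
   top z 0.0827 mean [ 0.5822 -0.0026  0.0804] circle 582 -4 29.3
green [263 254  12  23 197] lo [ 0.637 -0.041  0.002] hi [0.661 0.026 0.027]
green [282 261  21   9  89] lo [0.556 0.001 0.03 ] hi [0.609 0.025 0.048]
```

>>> {"name": "step_arm", "arguments": {
  "commands": [
    [[-9,-14.6,0],0],
    [[0,0,20],0],
    [[0,0,40],0],
    [[0,0,40],0],
    [[0,0,30],0],
    [[0,0,20],0],
    [[0,0,10],0],
    [[0,0,0],0],
    [[0,0,0],0]
  ],
  "grip_force": 20
}}

```text
time_s: 23.6
tcp_pos: [0.5242, -0.4072, 0.0876]
eef_rot: [-179.9, 0.1, -174.0]
contact_force: [0.9, -0.4, 0.0]
gripper_width: 0.0878
```

```bash
python3 - <<'E'
from h import *
d=cap('wrist'); save(d,'w9.png')
E
```

```text
(no output)
```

View pics/w9.png

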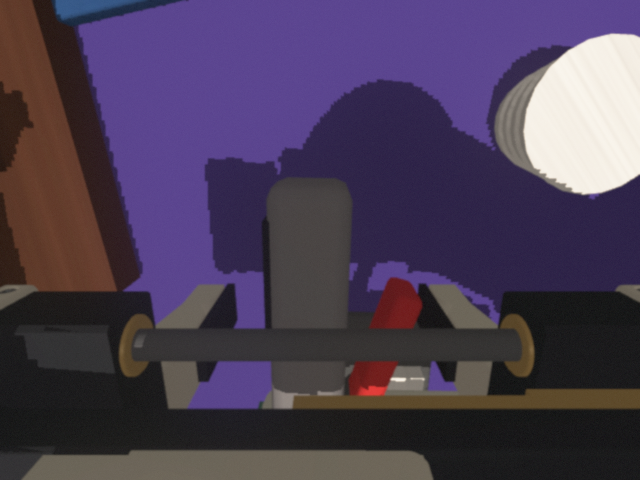

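View pics/s9.png

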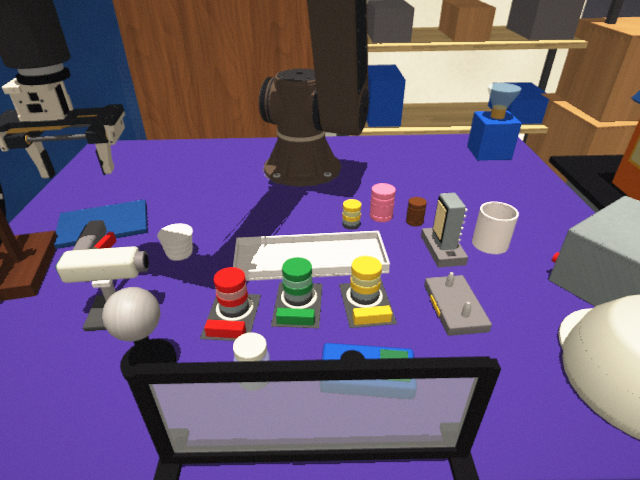

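Fingers straddle the grip (270–350) and trigger (~400,300), and all the jars are on their marks. I'll squeeze now.

>>> {"name": "step_arm", "arguments": {
  "commands": [
    [[0,0,0],0],
    [[0,0,0],0],
    [[0,0,0],0],
    [[0,0,0],0],
    [[0,0,0],0]
  ],
  "gripper": 1
}}

```text
time_s: 24.28
tcp_pos: [0.5226, -0.4082, 0.086]
eef_rot: [-179.9, -0.1, -174.1]
contact_force: [-2.6, -3.1, -1.1]
gripper_width: 0.0456
```

```bash
python3 - <<'E'
from h import *
d=cap('wrist'); save(d,'w10.png'); print(r.get_state()['gripper_width'])
E
```

```text
0.045596099227459094
```

View pics/w10.png

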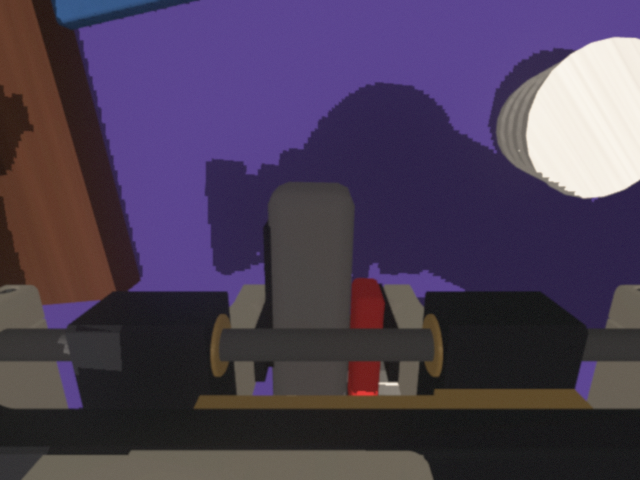

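The opening is 45.6 mm, so the trigger is fully squeezed. I'll hold it and then release.

>>> {"name": "step_arm", "arguments": {
  "commands": [
    [[0,0,0],0],
    [[0,0,0],0],
    [[0,0,0],0],
    [[0,0,0],0],
    [[0,0,0],0],
    [[0,0,0],0],
    [[0,0,0],0]
  ]
}}

```text
time_s: 25.2
tcp_pos: [0.5226, -0.4081, 0.086]
eef_rot: [-180.0, -0.1, -174.1]
contact_force: [-2.9, -5.0, -3.2]
gripper_width: 0.0458
```

>>> {"name": "step_arm", "arguments": {
  "commands": [
    [[0,0,0],0],
    [[0,0,0],0],
    [[0,0,0],0],
    [[0,0,0],0],
    [[0,0,0],0],
    [[0,0,0],0]
  ],
  "gripper": 0
}}

```text
time_s: 25.95
tcp_pos: [0.5234, -0.4072, 0.0867]
eef_rot: [-180.0, -0.0, -174.1]
contact_force: [0.4, 0.2, 0.3]
gripper_width: 0.0876
```

```bash
python3 - <<'E'
from h import *
d=cap('wrist'); save(d,'w11.png'); print(r.get_state()['gripper_width'])
E
```

```text
0.08763586121796464
```

View pics/w11.png

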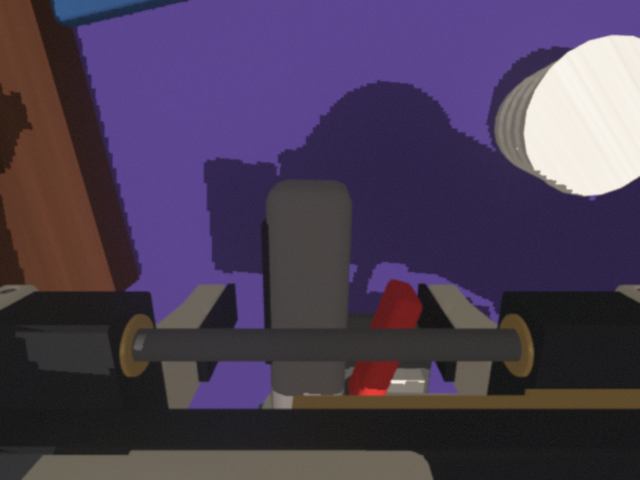

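>>> {"name": "step_arm", "arguments": {
  "commands": [
    [[0,0,-20],0],
    [[0,0,-40],0],
    [[0,0,-45],0],
    [[0,0,-35],0],
    [[0,0,-20],0],
    [[0,0,0],0]
  ]
}}

```text
time_s: 26.75
tcp_pos: [0.5242, -0.4075, 0.2487]
eef_rot: [-179.9, 0.2, -174.1]
contact_force: [0.2, 0.5, -0.8]
gripper_width: 0.0876
```

>>> {"name": "step_arm", "arguments": {
  "commands": [
    [[0,20,0],0],
    [[1,40,0],0],
    [[1,55,0],0],
    [[1,55,0],0],
    [[1,55,0],0],
    [[1,55,0],0],
    [[1,55,0],0],
    [[1,55,0],0],
    [[1,55,0],0],
    [[1,55,0],0],
    [[1,55,0],0],
    [[1,55,0],0],
    [[1,50,0],0],
    [[0,40,0],0],
    [[0,22,0],0],
    [[0,10,0],0],
    [[0,0,0],0],
    [[0,0,0],0]
  ]
}}

```text
time_s: 29.0
tcp_pos: [0.436, 0.3189, 0.2466]
eef_rot: [-180.0, -0.0, -174.1]
contact_force: [0.6, 0.3, 0.1]
gripper_width: 0.0877
```

```bash
python3 - <<'E'
from seg import *
d=cap('wrist'); save(d,'w12.png'); W=world(d)
k=(d['z_map']>.1)&(abs(W[...,2]-.132)<.006)&(W[...,1]>.2)
n,l,st,ce=cv2.connectedComponentsWithStats(k.astype(np.uint8))
for i in range(1,n):
    if st[i,4]>300:
        p=W[l==i]; print(st[i],cv2.minAreaRect((p[:,:2]*1000).astype(np.float32)),np.median(p[:,2]))
d=cap('scene'); save(d,'s12.png'); disk(d,230,278);disk(d,297,266);disk(d,366,266)
E
```

```text
[ 304  193   49   76 3447] ((433.4307556152344, 321.2499084472656), (61.84822463989258, 37.88460159301758), 5.354281902313232) 0.13159013167506012
seed 230 278 n 466 z 0.0812 mean [ 0.6118 -0.1314] minc 610.4 -131.7 28.3 ell [ 0.612  -0.1315]
seed 297 266 n 412 z 0.0812 mean [ 0.5845 -0.0068] minc 583.2 -7.1 28.0 ell [ 0.5847 -0.0069]
seed 366 266 n 416 z 0.0813 mean [0.5846 0.1251] minc 583.5 125.6 28.2 ell [0.5847 0.1252]
```

View pics/w12.png

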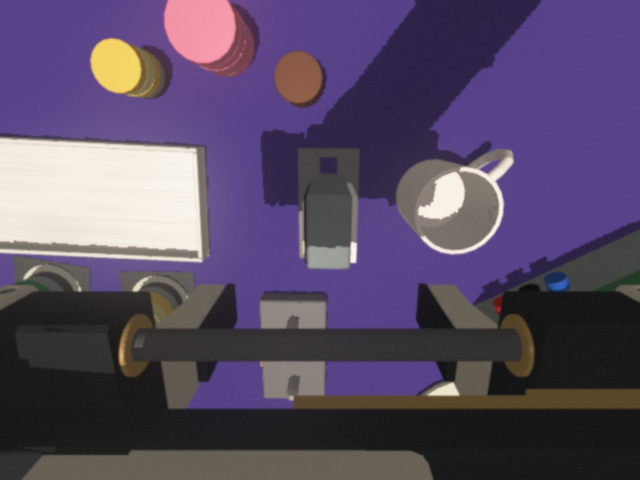

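View pics/s12.png

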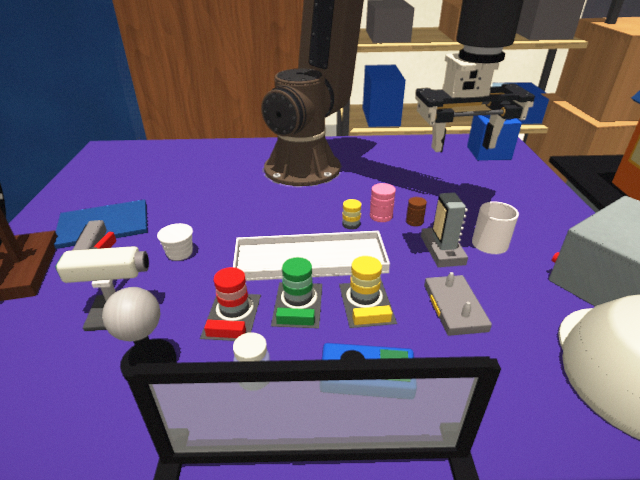

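>>> {"name": "step_arm", "arguments": {
  "commands": [
    [[-20,-5,0],0],
    [[-45,-11,0],0],
    [[-50,-12,0],0],
    [[-40,-9,0],0],
    [[-22,-4,0],0],
    [[0,0,0],0],
    [[0,0,0],0]
  ]
}}

```text
time_s: 29.98
tcp_pos: [0.6164, 0.2968, 0.2462]
eef_rot: [-180.0, -0.0, -174.1]
contact_force: [-0.2, 0.3, -0.3]
gripper_width: 0.0876
```

```bash
python3 - <<'E'
from seg import *
d=cap('wrist'); save(d,'w13.png'); W=world(d)
for n_,z0,z1,mn in (('base',.017,.027,300),('peg',.042,.06,15)):
    k=(d['z_map']>.1)&(W[...,2]>z0)&(W[...,2]<z1)&(abs(W[...,1]-.297)<.07)&(abs(W[...,0]-.62)<.1)
    n,l,st,ce=cv2.connectedComponentsWithStats(k.astype(np.uint8))
    for i in range(1,n):
        if st[i,4]>mn:
            p=W[l==i]; q=cv2.minAreaRect((p[:,:2]*1000).astype(np.float32)); print(n_,st[i],np.round(q[0],1),np.round(q[1],1),round(q[2],2),np.median(p[:,2]).round(4))
            if n_=='peg':
                t=p[p[:,2]>p[:,2].max()-.003]; print('  top',t.mean(0).round(4),((t.max(0)+t.min(0))/2).round(4),len(t), 'ptp',np.ptp(t,axis=0).round(4))
E
```

```text
base [ 289  144   77  127 8836] [620.3 298.7] [139.9  80.1] 5.04 0.0217
peg [320 167  14  14 145] [578.2 295.1] [12.7 12.6] 50.49 0.0481
  top [0.5783 0.2948 0.0516] [0.5784 0.2946 0.0516] 52 ptp [0.0078 0.0072 0.003 ]
peg [320 248  13  12 120] [660.6 302.2] [10.5 12.9] 14.24 0.0476
  top [0.6616 0.3022 0.0518] [0.6617 0.3023 0.0521] 37 ptp [0.007  0.0072 0.0029]
```

View pics/w13.png

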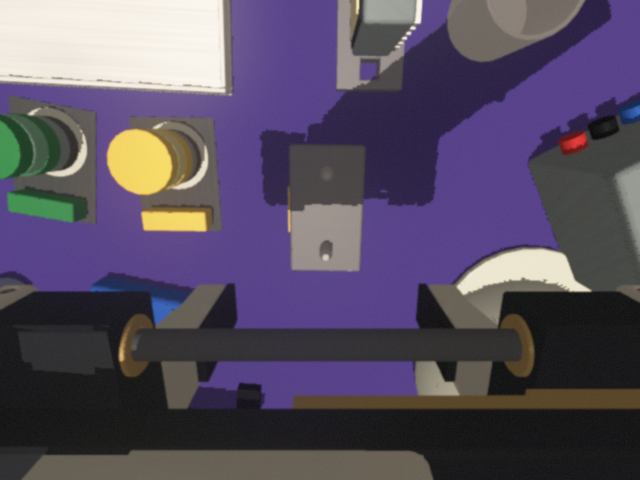

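>>> {"name": "step_arm", "arguments": {
  "commands": [
    [[20,5,0],0.7],
    [[45,11,0],0],
    [[52,12,0],0],
    [[40,9,0],0],
    [[22,6,0],0],
    [[0,0,0],0],
    [[0,0,0],0]
  ],
  "gripper": 0.3
}}

```text
time_s: 30.9
tcp_pos: [0.434, 0.3239, 0.2471]
eef_rot: [180.0, 0.0, -174.7]
contact_force: [0.3, 0.4, -0.5]
gripper_width: 0.0616
```

```bash
python3 - <<'E'
from seg import *
d=cap('wrist'); save(d,'w14.png'); W=world(d)
for z0,z1 in ((.126,.138),(.016,.028)):
    k=(d['z_map']>.1)&(W[...,2]>z0)&(W[...,2]<z1)&(W[...,1]>.25)&(W[...,1]<.38)&(W[...,0]<.52)
    n,l,st,ce=cv2.connectedComponentsWithStats(k.astype(np.uint8))
    for i in range(1,n):
        if st[i,4]>300:
            p=W[l==i]; print(st[i],cv2.minAreaRect((p[:,:2]*1000).astype(np.float32)),np.median(p[:,2]))
E
```

```text
[ 297  194   48   76 3377] ((433.2250061035156, 321.0077209472656), (61.67180633544922, 37.55974578857422), 6.130430698394775) 0.13160225785375357
[ 292  149   62  110 2007] ((433.7017822265625, 322.3193359375), (120.20657348632812, 64.00562286376953), 5.585879325866699) 0.021738697384639627
```

View pics/w14.png

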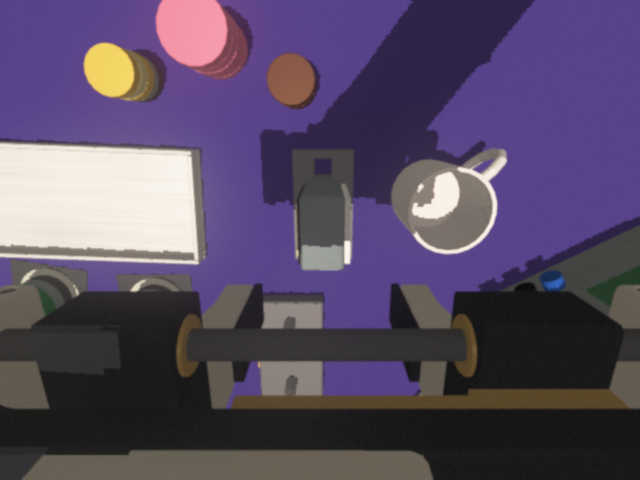

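>>> {"name": "step_arm", "arguments": {
  "commands": [
    [[0.6,-2.2,20],-0.3],
    [[0,0,40],0],
    [[0,0,45],0],
    [[0,0,35],0],
    [[0,0,18],0],
    [[0,0,7],0],
    [[0,0,0],0],
    [[0,0,0],0]
  ]
}}

```text
time_s: 31.95
tcp_pos: [0.4342, 0.3219, 0.0824]
eef_rot: [179.9, 0.1, -174.5]
contact_force: [0.2, 1.3, -0.4]
gripper_width: 0.0616
```

>>> {"name": "step_arm", "arguments": {
  "commands": [
    [[0,0,0],0],
    [[0,0,0],0],
    [[0,0,0],0],
    [[0,0,0],0],
    [[0,0,0],0],
    [[0,0,0],0]
  ],
  "gripper": 1,
  "grip_force": 40
}}

```text
time_s: 32.7
tcp_pos: [0.4336, 0.3213, 0.0817]
eef_rot: [-180.0, -0.0, -174.5]
contact_force: [-2.1, -2.0, 5.1]
gripper_width: 0.0359
```

>>> {"name": "step_arm", "arguments": {
  "commands": [
    [[0,0,-10],0],
    [[0,0,-25],0],
    [[0,0,-28],0],
    [[0,0,-12],0],
    [[-15,-3.4,0],0.4],
    [[-35,-7.7,0],0],
    [[-42,-9.2,0],0],
    [[-40,-8.8,0],0],
    [[-30,-6.6,0],0],
    [[-15,-3.3,0],0],
    [[-6.6,-1.4,0],0],
    [[0,0,0],0],
    [[0,0,0],0],
    [[0,0,0],0]
  ]
}}

```text
time_s: 34.45
tcp_pos: [0.6195, 0.2981, 0.157]
eef_rot: [180.0, 0.0, -174.8]
contact_force: [0.1, 0.1, -5.0]
gripper_width: 0.0357
```

```bash
python3 - <<'E'
from seg import *
d=cap('wrist'); save(d,'w15.png')
d=cap('side'); W=world(d); cv2.imwrite('pics/d15.png',cv2.resize(d['img'][250:420,180:400],None,fx=3.5,fy=3.5,interpolation=2)[...,::-1])
d=cap('scene'); cv2.imwrite('pics/s15.png',cv2.resize(d['img'][150:350,350:560],None,fx=3,fy=3,interpolation=2)[...,::-1])
E
```

```text
(no output)
```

View pics/w15.png

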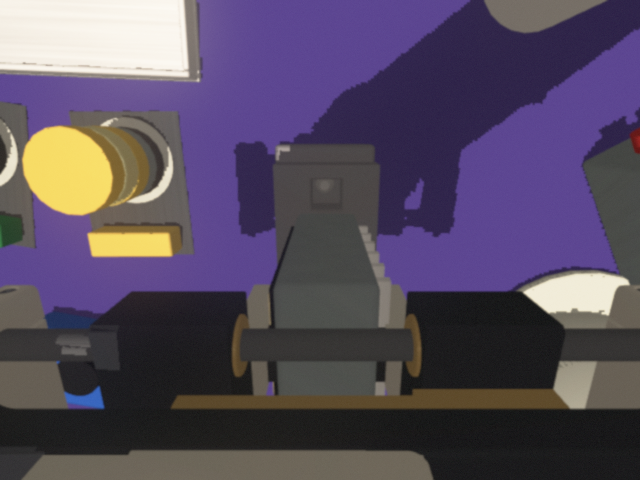

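View pics/d15.png

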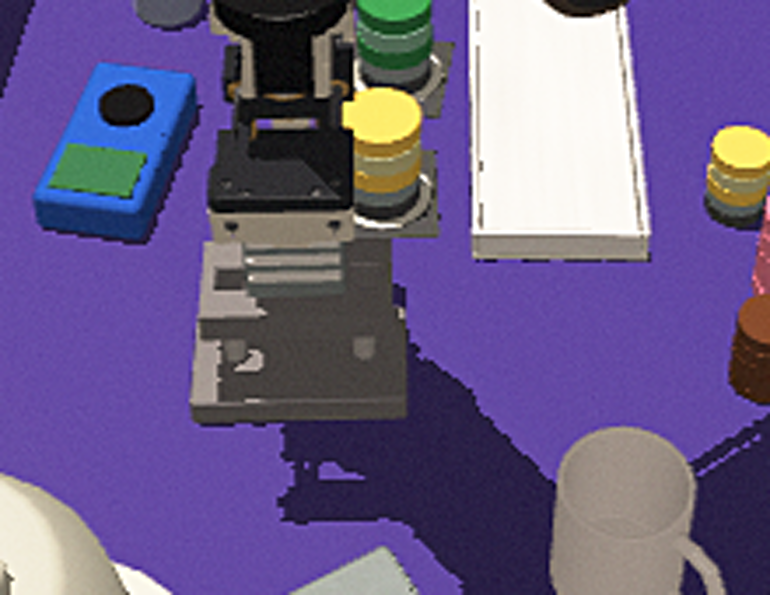

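View pics/s15.png

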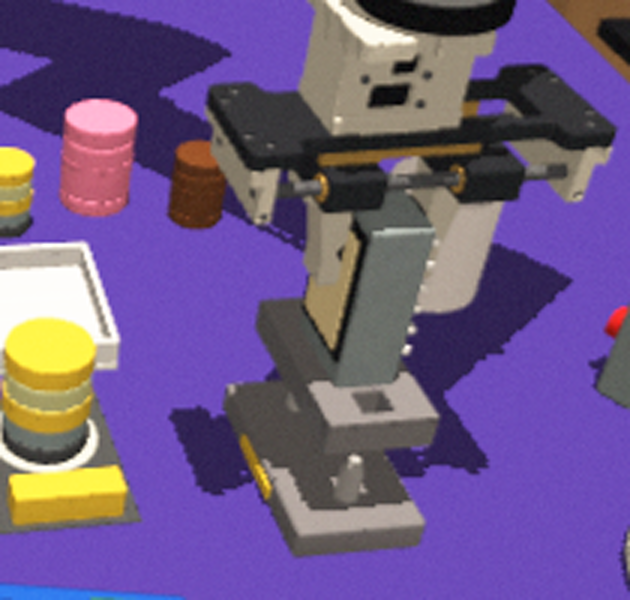

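```bash
python3 - <<'E'
from seg import *
d=cap('wrist'); W=world(d); Z=W[...,2]
k=(d['z_map']>.1)&(Z>.088)&(Z<.106)&(W[...,0]<.62)&(abs(W[...,1]-.3)<.06)
p=W[k]; print(len(p),np.median(p[:,2]))
a=np.radians(5.2); ex=np.array([np.cos(a),np.sin(a)]); ey=np.array([-np.sin(a),np.cos(a)])
c=np.array([.6202,.2987]); L=np.stack([(W[...,:2]-c)@ex,(W[...,:2]-c)@ey],-1)*1000
q=L[k]
print('foot edge along x (exp -60):',np.percentile(q[:,0],[.5,1,2]).round(1))
s=q[(q[:,0]<-35)]; print('foot y edges exp ±32',np.percentile(s[:,1],[.5,1,99,99.5]).round(1))
# edges per x bin
for x in (-57,-53,-35,-28):
    t=q[abs(q[:,0]-x)<1.5]; print(x,len(t),t[:,1].min().round(1),t[:,1].max().round(1))
# hole
pm=np.zeros(k.shape,np.uint8); pm[k]=1
f=cv2.morphologyEx(pm,cv2.MORPH_CLOSE,np.ones((45,45)))
h=(f>0)&(pm==0); n,l,st,ce=cv2.connectedComponentsWithStats(h.astype(np.uint8))
for i in range(1,n):
    if st[i,4]>80: print(st[i],ce[i].round(1), (((ray(d,*ce[i],np.median(p[:,2]))[:2]-c)@np.stack([ex,ey],1))*1000).round(1))
tp=(Z>.046)&(Z<.058)&(abs(L[...,0]+42)<12)&(abs(L[...,1])<12)&(d['z_map']>.1)
print('peg top',tp.sum(),L[tp].mean(0).round(1),Z[tp].max())
E
```

```text
5573 0.09692545323735627
foot edge along x (exp -60): [-60.5 -60.5 -60.4]
foot y edges exp ±32 [-30.7 -30.5  32.5  32.7]
-57 532 -31.0 32.7
-53 496 -30.7 33.0
-35 363 -30.7 33.0
-28 209 -31.0 32.7
[312 179  29  28 804] [326.  192.4] [-43.6   0.9]
peg top 149 [-42.   -0.1] 0.05338324603984451
```

>>> {"name": "step_arm", "arguments": {
  "commands": [
    [[-0.5,-0.9,0],0],
    [[0,0,10],0],
    [[0,0,12],0],
    [[0,0,8],0],
    [[0,0,5],0],
    [[0,0,5],0],
    [[0,0,0],0]
  ]
}}

```text
time_s: 35.52
tcp_pos: [0.6205, 0.2968, 0.1161]
eef_rot: [-180.0, -0.0, -174.9]
contact_force: [0.1, 0.2, -4.7]
gripper_width: 0.0358
```

>>> {"name": "step_arm", "arguments": {
  "commands": [
    [[0,0,4],0],
    [[0,0,3],0],
    [[0,0,2],0],
    [[0,0,2],0],
    [[0,0,0],0]
  ]
}}

```text
time_s: 36.15
tcp_pos: [0.6206, 0.2968, 0.1054]
eef_rot: [-180.0, -0.0, -174.9]
contact_force: [0.7, 1.3, -4.8]
gripper_width: 0.0359
```

>>> {"name": "step_arm", "arguments": {
  "commands": [
    [[0,0,1],0],
    [[0,0,0.7],0],
    [[0,0,0],0]
  ]
}}

```text
time_s: 36.52
tcp_pos: [0.6207, 0.2969, 0.1039]
eef_rot: [180.0, 0.0, -174.9]
contact_force: [0.3, -0.3, -4.3]
gripper_width: 0.0357
```

>>> {"name": "step_arm", "arguments": {
  "commands": [
    [[0,0,0.5],0],
    [[0,0,0],0]
  ]
}}

```text
time_s: 36.78
tcp_pos: [0.6207, 0.2969, 0.1038]
eef_rot: [180.0, 0.0, -174.9]
contact_force: [-2.3, -1.4, -0.6]
gripper_width: 0.0357
```

>>> {"name": "step_arm", "arguments": {
  "commands": [
    [[0,0,0.5],0],
    [[0,0,0],0]
  ]
}}

```text
time_s: 37.02
tcp_pos: [0.6207, 0.2969, 0.1038]
eef_rot: [180.0, 0.0, -174.9]
contact_force: [-4.8, -1.4, 5.3]
gripper_width: 0.0364
```

>>> {"name": "step_arm", "arguments": {
  "commands": [
    [[0,0,0],0],
    [[0,0,0],0],
    [[0,0,0],0],
    [[0,0,-15],0],
    [[0,0,-30],0],
    [[0,0,-45],0],
    [[0,0,-40],0],
    [[0,0,-15],0],
    [[0,0,0],0]
  ],
  "gripper": 0.3,
  "grip_force": 20
}}

```text
time_s: 38.15
tcp_pos: [0.6211, 0.2972, 0.2496]
eef_rot: [179.9, 0.1, -174.9]
contact_force: [-0.0, 0.6, -0.0]
gripper_width: 0.0614
```

```bash
python3 - <<'E'
from seg import *
d=cap('wrist'); save(d,'w16.png'); W=world(d); Z=W[...,2]
for z0,z1 in ((.13,.162),(.036,.05)):
    k=(d['z_map']>.1)&(Z>z0)&(Z<z1)&(abs(W[...,1]-.3)<.06)&(abs(W[...,0]-.62)<.08)
    p=W[k]
    if len(p)>20: print(len(p),cv2.minAreaRect((p[:,:2]*1000).astype(np.float32)),np.percentile(p[:,2],[5,50,95]).round(4))
d=cap('side'); cv2.imwrite('pics/d16.png',cv2.resize(d['img'][250:420,180:400],None,fx=3.5,fy=3.5,interpolation=2)[...,::-1])
jars(d)
d=cap('scene'); cv2.imwrite('pics/s16.png',cv2.resize(d['img'][150:350,200:560],None,fx=2.2,fy=2.2,interpolation=2)[...,::-1])
disk(d,230,278);disk(d,297,266);disk(d,366,266)
E
```

```text
4668 ((619.8330078125, 299.3395080566406), (61.181522369384766, 44.50541305541992), 5.141223430633545) [0.1428 0.1535 0.1547]
2281 ((620.5773315429688, 298.66839599609375), (120.08372497558594, 64.15686798095703), 5.207859992980957) [0.042  0.0437 0.0452]
red [280 215  17  16 226] lo [ 0.585 -0.158  0.064] hi [ 0.627 -0.1    0.084]
   top z 0.083 mean [ 0.6078 -0.1285  0.0809] circle 606 -127 30.2
red [280 233  16   8  70] lo [ 0.584 -0.122  0.029] hi [ 0.626 -0.099  0.048]
green [282 242  21  18 308] lo [ 0.557 -0.032  0.065] hi [0.608 0.023 0.083]
   top z 0.0828 mean [ 0.5824 -0.0039  0.0805] circle 583 -4 30.0
green [282 261  21   9  89] lo [0.556 0.002 0.029] hi [0.608 0.026 0.049]
seed 230 278 n 463 z 0.0813 mean [ 0.6122 -0.1314] minc 611.5 -131.8 28.6 ell [ 0.6123 -0.1315]
seed 297 266 n 409 z 0.0813 mean [ 0.5846 -0.0069] minc 583.5 -7.3 27.9 ell [ 0.5849 -0.0069]
seed 366 266 n 415 z 0.0814 mean [0.5848 0.1252] minc 582.9 125.0 28.4 ell [0.5849 0.1252]
```

View pics/s16.png

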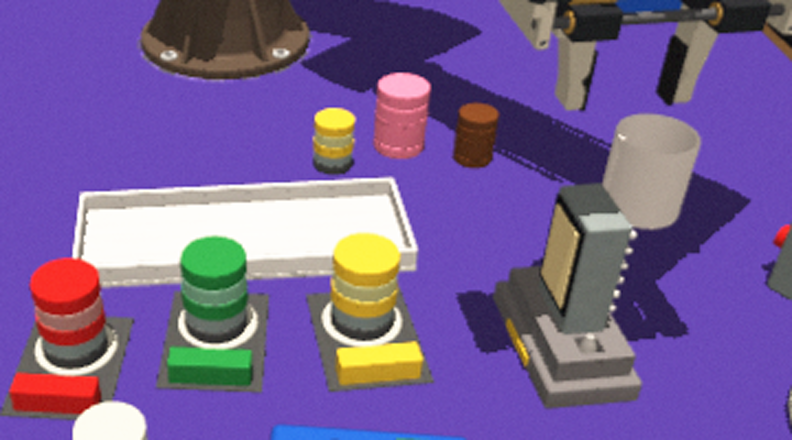

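View pics/d16.png

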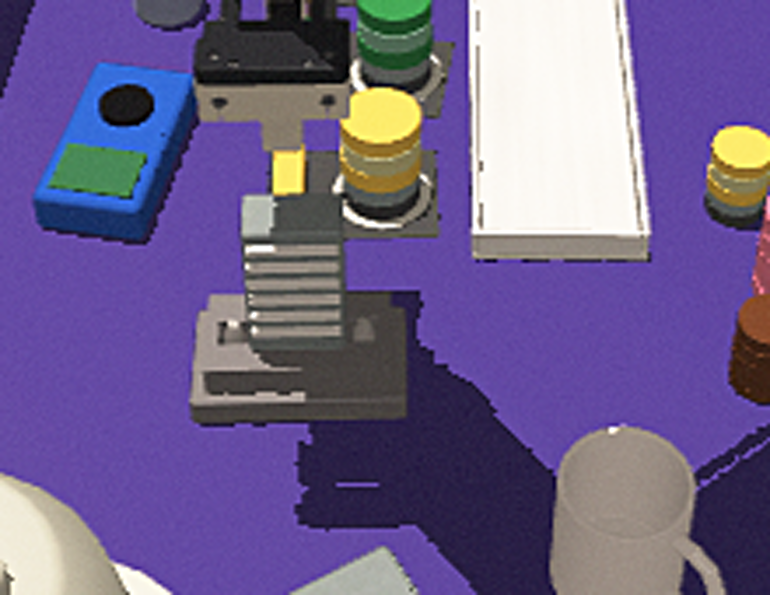

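>>> {"name": "step_arm", "arguments": {
  "commands": [
    [[5,-20,0],-0.8],
    [[9,-40,0],0],
    [[12,-54,0],0],
    [[12,-54,0],0],
    [[12,-54,0],0],
    [[12,-54,0],0],
    [[12,-54,0],0],
    [[12,-54,0],0],
    [[12,-54,0],0],
    [[12,-54,0],0],
    [[12,-54,0],0],
    [[12,-50,0],0],
    [[10,-40,0],0],
    [[8,-27,0],0],
    [[5,-18,0],0],
    [[2.5,-10,0],0],
    [[0,0,0],0],
    [[0,0,0],0]
  ],
  "gripper": 0
}}

```text
time_s: 40.55
tcp_pos: [0.5335, -0.4061, 0.248]
eef_rot: [180.0, 0.0, -174.0]
contact_force: [-0.2, 0.5, 0.1]
gripper_width: 0.0879
```

```bash
python3 - <<'E'
from h import *
s=r.get_state();y=np.radians(s['eef_rot'][2]);D=np.array([.5240,-.4070,.0865])-s['tcp_pos']
print(D@[np.cos(y),np.sin(y),0],D@[np.sin(y),-np.cos(y),0],-D[2])
d=cap('scene'); save(d,'s17.png'); disk(d,230,278);disk(d,297,266);disk(d,366,266)
E
```

```text
0.00950512044346091 7.751084683293359e-05 0.16145590583657274
seed 230 278 n 455 z 0.0812 mean [ 0.6121 -0.1305] minc 609.8 -131.9 28.7 ell [ 0.6121 -0.1305]
seed 297 266 n 409 z 0.0812 mean [ 0.5845 -0.0069] minc 584.3 -7.2 27.7 ell [ 0.5846 -0.007 ]
seed 366 266 n 416 z 0.0812 mean [0.5845 0.1251] minc 582.9 124.9 28.3 ell [0.5845 0.1252]
```

View pics/s17.png

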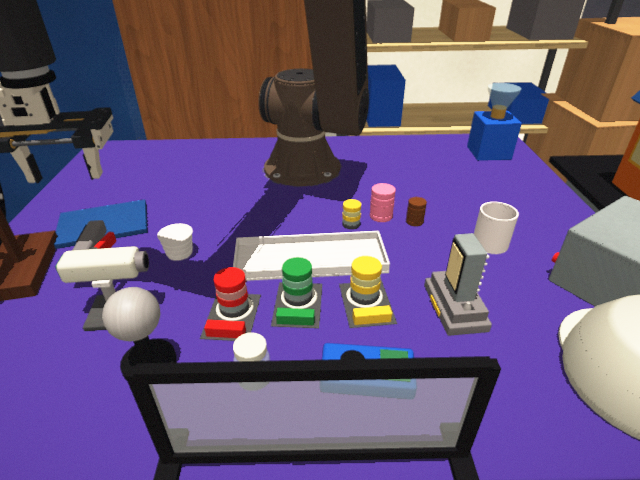

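Jars are in place and the lamp is seated. I'll descend and look again just before squeezing.

>>> {"name": "step_arm", "arguments": {
  "commands": [
    [[9.5,0,0],0],
    [[0,0,20],0],
    [[0,0,40],0],
    [[0,0,41],0],
    [[0,0,30],0],
    [[0,0,20],0],
    [[0,0,10],0],
    [[0,0,0],0],
    [[0,0,0],0]
  ]
}}

```text
time_s: 41.72
tcp_pos: [0.5243, -0.4081, 0.0881]
eef_rot: [-179.9, 0.1, -174.1]
contact_force: [0.1, -0.4, 0.4]
gripper_width: 0.0878
```

```bash
python3 - <<'E'
from h import *
d=cap('wrist'); save(d,'w18.png')
d=cap('scene'); save(d,'s18.png'); disk(d,230,278);disk(d,297,266);disk(d,366,266)
E
```

```text
seed 230 278 n 471 z 0.0814 mean [ 0.6119 -0.1309] minc 609.7 -131.4 28.9 ell [ 0.6119 -0.1309]
seed 297 266 n 409 z 0.0813 mean [ 0.5847 -0.0068] minc 584.3 -7.1 27.7 ell [ 0.5849 -0.0068]
seed 366 266 n 415 z 0.0812 mean [0.5845 0.1252] minc 583.9 125.0 28.2 ell [0.5846 0.1252]
```

View pics/w18.png

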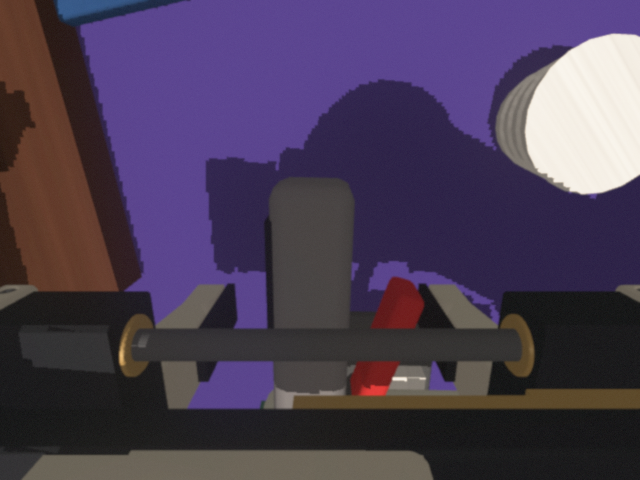

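The view matches the first squeeze, so I'll take the warm reading.

>>> {"name": "step_arm", "arguments": {
  "commands": [
    [[0,0,0],0],
    [[0,0,0],0],
    [[0,0,0],0],
    [[0,0,0],0],
    [[0,0,0],0],
    [[0,0,0],0],
    [[0,0,0],0],
    [[0,0,0],0],
    [[0,0,0],0],
    [[0,0,0],0],
    [[0,0,0],0],
    [[0,0,0],0]
  ],
  "gripper": 1
}}

```text
time_s: 43.32
tcp_pos: [0.5225, -0.4081, 0.0861]
eef_rot: [180.0, -0.1, -174.1]
contact_force: [-4.8, -2.9, -2.7]
gripper_width: 0.0458
```

>>> {"name": "step_arm", "arguments": {
  "commands": [
    [[0,0,0],0],
    [[0,0,0],0],
    [[0,0,0],0],
    [[0,0,0],0],
    [[0,0,0],0],
    [[0,0,0],0]
  ],
  "gripper": 0
}}

```text
time_s: 44.08
tcp_pos: [0.5237, -0.4082, 0.0871]
eef_rot: [-180.0, 0.0, -174.1]
contact_force: [0.2, 0.1, -0.5]
gripper_width: 0.0874
```

```bash
python3 - <<'E'
from h import *
d=cap('wrist'); save(d,'w19.png')
d=cap('scene'); save(d,'s19.png'); disk(d,230,278);disk(d,297,266);disk(d,366,266)
E
```

```text
seed 230 278 n 468 z 0.0813 mean [ 0.6115 -0.131 ] minc 609.2 -130.4 29.6 ell [ 0.6117 -0.131 ]
seed 297 266 n 408 z 0.0812 mean [ 0.5847 -0.0067] minc 583.5 -7.1 28.1 ell [ 0.5849 -0.0068]
seed 366 266 n 416 z 0.0813 mean [0.5846 0.1252] minc 584.3 125.2 28.1 ell [0.5847 0.1252]
```

View pics/w19.png

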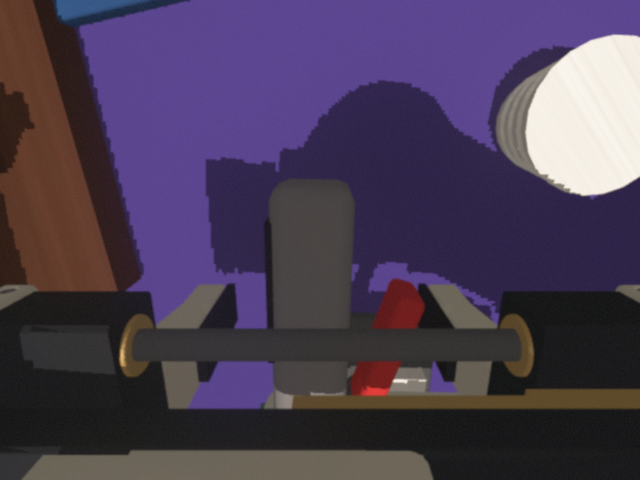

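View pics/s19.png

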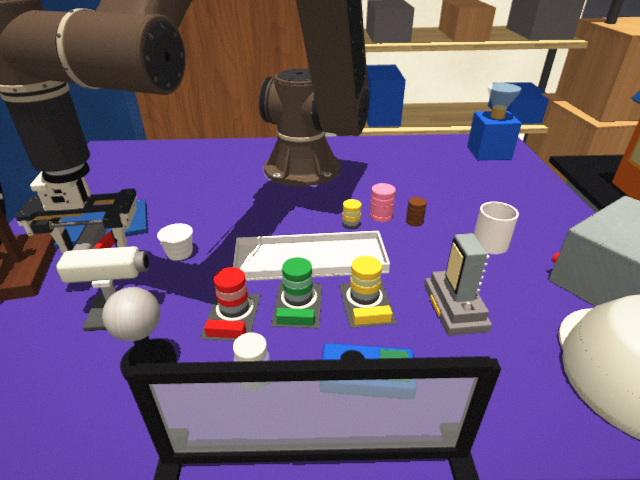

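>>> {"name": "step_arm", "arguments": {
  "commands": [
    [[0,0,-20],0],
    [[0,0,-40],0],
    [[0,0,-45],0],
    [[0,0,-35],0],
    [[0,0,-20],0],
    [[0,0,0],-7],
    [[0,0,0],-10],
    [[0,0,0],-10],
    [[0,0,0],-10],
    [[0,0,0],-10],
    [[0,0,0],-10],
    [[0,0,0],-10],
    [[0,0,0],-10],
    [[0,0,0],-7],
    [[0,0,0],0]
  ]
}}

```text
time_s: 46.05
tcp_pos: [0.5236, -0.4079, 0.2469]
eef_rot: [180.0, -0.0, -90.1]
contact_force: [-0.3, 0.1, 0.5]
gripper_width: 0.0878
```

>>> {"name": "step_arm", "arguments": {
  "commands": [
    [[-20,-6,0],0],
    [[-40,-12,0],0],
    [[-50,-15,10],0],
    [[-50,-15,20],0],
    [[-48,-15,20],0],
    [[-38,-12,10],0],
    [[-20,-7,0],0],
    [[-10,-3,0],0],
    [[0,0,0],0]
  ]
}}

```text
time_s: 47.18
tcp_pos: [0.6093, -0.1319, 0.1874]
eef_rot: [-180.0, -0.0, -90.1]
contact_force: [-1.1, 0.2, 0.2]
gripper_width: 0.0877
```

```bash
python3 - <<'E'
from h import *
d=cap('wrist'); save(d,'w20.png'); disk(d,330,240); print(r.get_state()['tcp_pos'])
E
```

```text
seed 330 240 n 3914 z 0.0796 mean [ 0.6084 -0.1301] minc 608.4 -130.3 28.9 ell [ 0.6085 -0.1318]
[ 0.60910921 -0.13240978  0.18733088]
```

View pics/w20.png

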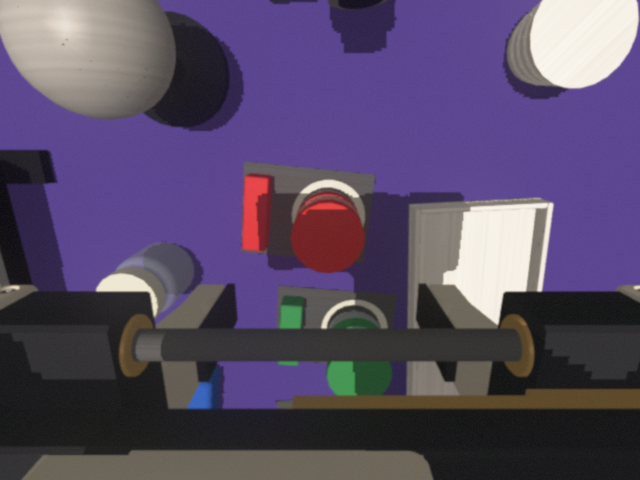

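>>> {"name": "step_arm", "arguments": {
  "commands": [
    [[-1,0.7,20],0],
    [[0,0,40],0],
    [[0,0,45],0],
    [[0,0,30],0],
    [[0,0,13],0],
    [[0,0,5],0],
    [[0,0,0],0]
  ],
  "grip_force": 25
}}

```text
time_s: 48.1
tcp_pos: [0.609, -0.1313, 0.0348]
eef_rot: [-179.9, -0.0, -90.1]
contact_force: [0.1, 0.5, 0.1]
gripper_width: 0.0877
```

>>> {"name": "step_arm", "arguments": {
  "commands": [
    [[0,0,0],0],
    [[0,0,0],0],
    [[0,0,0],0],
    [[0,0,0],0],
    [[0,0,0],0],
    [[0,0,0],0]
  ],
  "gripper": 1
}}

```text
time_s: 48.85
tcp_pos: [0.6085, -0.1309, 0.0342]
eef_rot: [-180.0, -0.0, -90.1]
contact_force: [-0.1, 1.6, 4.5]
gripper_width: 0.0578
```

>>> {"name": "step_arm", "arguments": {
  "commands": [
    [[0,0,-10],0],
    [[0,0,-25],0],
    [[0,0,-17],0],
    [[-4,15,0],0],
    [[-9,35,0],0],
    [[-9,38,0],0],
    [[-8,33,0],0],
    [[-5,16,0],0],
    [[-1,5.5,0],0],
    [[0,0,10],0],
    [[0,0,18],0],
    [[0,0,12],0],
    [[0,0,4],0],
    [[0,0,2.5],0],
    [[0,0,0],0]
  ]
}}

```text
time_s: 50.72
tcp_pos: [0.4663, -0.0948, 0.0395]
eef_rot: [-180.0, 0.0, -90.1]
contact_force: [0.8, -0.5, -1.7]
gripper_width: 0.0577
```

>>> {"name": "step_arm", "arguments": {
  "commands": [
    [[0,0,0.6],0],
    [[0,0,0],0]
  ]
}}

```text
time_s: 50.98
tcp_pos: [0.4663, -0.0947, 0.0391]
eef_rot: [-179.9, 0.0, -90.1]
contact_force: [0.1, 0.2, 0.7]
gripper_width: 0.0579
```

>>> {"name": "step_arm", "arguments": {
  "commands": [
    [[0,0,0],0],
    [[0,0,0],0],
    [[0,0,0],0],
    [[0,0,0],0],
    [[0,0,-25],0],
    [[0,0,-40],0],
    [[0,0,-48],0],
    [[0,0,-32],0],
    [[0,0,0],0]
  ],
  "gripper": 0
}}

```text
time_s: 52.1
tcp_pos: [0.4675, -0.0946, 0.1865]
eef_rot: [-179.7, 0.0, -90.0]
contact_force: [0.0, -0.1, -0.5]
gripper_width: 0.0876
```

```bash
python3 - <<'E'
from h import *
d=cap('wrist'); save(d,'w21.png'); disk(d,330,240); print(r.get_state()['tcp_pos'])
d=cap('scene'); disk(d,297,266);disk(d,366,266)
E
```

```text
seed 330 240 n 4021 z 0.0847 mean [ 0.4661 -0.094 ] minc 466.2 -94.2 28.8 ell [ 0.4662 -0.0958]
[ 0.46639291 -0.09461976  0.18471668]
seed 297 266 n 415 z 0.0813 mean [ 0.5846 -0.0071] minc 583.3 -7.0 28.2 ell [ 0.5849 -0.0072]
seed 366 266 n 414 z 0.0813 mean [0.5846 0.1252] minc 583.2 125.2 28.2 ell [0.5847 0.1252]
```

View pics/w21.png

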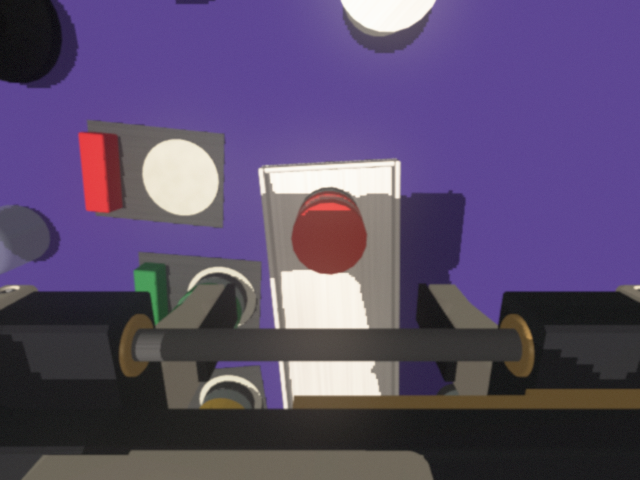

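>>> {"name": "step_arm", "arguments": {
  "commands": [
    [[-12,-15,0],0],
    [[-25,-32,0],0],
    [[-27,-34,0],0],
    [[-17,-22,0],0],
    [[-7,-9,0],0],
    [[-1,-2,0],0],
    [[0,0,0],0]
  ]
}}

```text
time_s: 53.08
tcp_pos: [0.5795, -0.0062, 0.1834]
eef_rot: [179.9, -0.0, -90.1]
contact_force: [0.2, -0.5, -0.4]
gripper_width: 0.0877
```

```bash
python3 - <<'E'
from h import *
d=cap('wrist'); save(d,'w22.png'); disk(d,330,240); print(r.get_state()['tcp_pos'])
E
```

```text
seed 330 240 n 4078 z 0.0796 mean [ 0.5806 -0.0057] minc 580.7 -5.5 29.0 ell [ 0.5808 -0.0063]
[ 0.57940308 -0.00635372  0.18366707]
```

>>> {"name": "step_arm", "arguments": {
  "commands": [
    [[-0.5,-1,20],0],
    [[0,0,40],0],
    [[0,0,43],0],
    [[0,0,30],0],
    [[0,0,12],0],
    [[0,0,4.5],0],
    [[0,0,0],0]
  ]
}}

```text
time_s: 54.0
tcp_pos: [0.5816, -0.0054, 0.0352]
eef_rot: [-179.9, 0.0, -90.1]
contact_force: [-0.4, 0.5, 0.1]
gripper_width: 0.0876
```

>>> {"name": "step_arm", "arguments": {
  "commands": [
    [[0,0,0],0],
    [[0,0,0],0],
    [[0,0,0],0],
    [[0,0,0],0],
    [[0,0,0],0],
    [[0,0,0],0]
  ],
  "gripper": 1
}}

```text
time_s: 54.75
tcp_pos: [0.5811, -0.0054, 0.0345]
eef_rot: [-180.0, 0.0, -90.1]
contact_force: [-2.4, 1.1, 4.1]
gripper_width: 0.0576
```

>>> {"name": "step_arm", "arguments": {
  "commands": [
    [[0,0,-10],0],
    [[0,0,-25],0],
    [[0,0,-17],0],
    [[-2,13,0],0],
    [[-5,30,0],0],
    [[-6,34,0],0],
    [[-5,29,0],0],
    [[-2.5,13,0],0],
    [[-1,4.5,0],0],
    [[0,0,10],0],
    [[0,0,18],0],
    [[0,0,12],0],
    [[0,0,4],0],
    [[0,0,3],0],
    [[0,0,0],0]
  ]
}}

```text
time_s: 56.62
tcp_pos: [0.458, 0.0163, 0.0396]
eef_rot: [-180.0, 0.0, -90.1]
contact_force: [-0.6, 0.2, -4.0]
gripper_width: 0.0576
```

>>> {"name": "step_arm", "arguments": {
  "commands": [
    [[0,0,0],0],
    [[0,0,0],0],
    [[0,0,0],0],
    [[0,0,0],0],
    [[0,0,-25],0],
    [[0,0,-40],0],
    [[0,0,-48],0],
    [[0,0,-32],0],
    [[0,0,0],0]
  ],
  "gripper": 0
}}

```text
time_s: 57.75
tcp_pos: [0.4591, 0.0168, 0.1869]
eef_rot: [-179.7, 0.1, -90.0]
contact_force: [-0.7, -0.6, -0.4]
gripper_width: 0.0874
```

```bash
python3 - <<'E'
from h import *
d=cap('wrist'); save(d,'w23.png'); disk(d,330,240); print(r.get_state()['tcp_pos'])
E
```

```text
seed 330 240 n 4030 z 0.0846 mean [0.4578 0.0165] minc 457.9 16.1 28.9 ell [0.4579 0.0146]
[0.45799195 0.01651075 0.18520634]
```

View pics/w23.png

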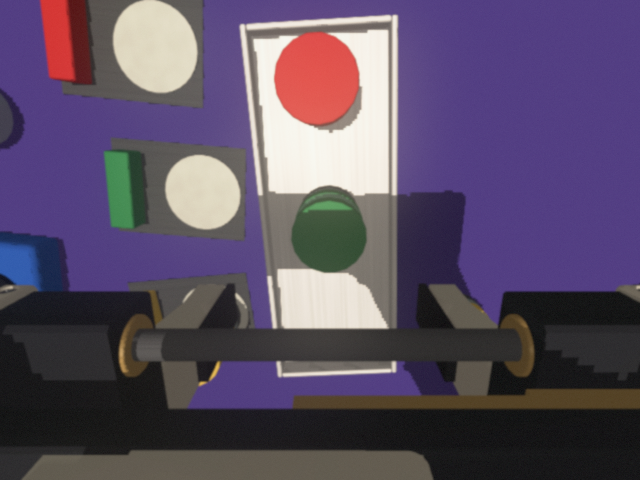

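Red and green stand in the tray. Now yellow at about (0.581,0.127).

>>> {"name": "step_arm", "arguments": {
  "commands": [
    [[-15,-16,0],0],
    [[-31,-34,0],0],
    [[-33,-37,0],0],
    [[-21,-23,0],0],
    [[-8,-10,0],0],
    [[-2,-3,0],0],
    [[0,0,0],0]
  ]
}}

```text
time_s: 58.68
tcp_pos: [0.5802, 0.1257, 0.1838]
eef_rot: [180.0, -0.0, -90.1]
contact_force: [0.3, -1.0, 0.4]
gripper_width: 0.0877
```

```bash
python3 - <<'E'
from h import *
d=cap('wrist'); save(d,'w24.png'); disk(d,330,240); print(r.get_state()['tcp_pos'])
E
```

```text
seed 330 240 n 3989 z 0.0797 mean [0.5808 0.1275] minc 580.9 127.2 28.9 ell [0.5809 0.1256]
[0.58009758 0.1255366  0.18413305]
```

>>> {"name": "step_arm", "arguments": {
  "commands": [
    [[-1.3,-0.7,20],0],
    [[0,0,40],0],
    [[0,0,43],0],
    [[0,0,30],0],
    [[0,0,12],0],
    [[0,0,4.5],0],
    [[0,0,0],0]
  ]
}}

```text
time_s: 59.6
tcp_pos: [0.5819, 0.1275, 0.0357]
eef_rot: [-179.9, 0.0, -90.1]
contact_force: [0.0, 0.4, -0.4]
gripper_width: 0.0876
```

>>> {"name": "step_arm", "arguments": {
  "commands": [
    [[0,0,0],0],
    [[0,0,0],0],
    [[0,0,0],0],
    [[0,0,0],0],
    [[0,0,0],0],
    [[0,0,0],0]
  ],
  "gripper": 1
}}

```text
time_s: 60.35
tcp_pos: [0.5814, 0.1275, 0.035]
eef_rot: [-180.0, 0.0, -90.1]
contact_force: [-1.6, 0.0, 4.2]
gripper_width: 0.0579
```

>>> {"name": "step_arm", "arguments": {
  "commands": [
    [[0,0,-10],0],
    [[0,0,-25],0],
    [[0,0,-17],0],
    [[1,14,0],0],
    [[2,32,0],0],
    [[2,35,0],0],
    [[2,30,0],0],
    [[1,13.5,0],0],
    [[0,4.5,0],0],
    [[0,0,10],0],
    [[0,0,18],0],
    [[0,0,12],0],
    [[0,0,4],0],
    [[0,0,3],0],
    [[0,0,0],0]
  ]
}}

```text
time_s: 62.22
tcp_pos: [0.4528, 0.1197, 0.0401]
eef_rot: [-180.0, 0.0, -90.1]
contact_force: [-0.0, 0.3, -1.7]
gripper_width: 0.0574
```

>>> {"name": "step_arm", "arguments": {
  "commands": [
    [[0,0,0],0],
    [[0,0,0],0],
    [[0,0,0],0],
    [[0,0,0],0],
    [[0,0,-25],0],
    [[0,0,-40],0],
    [[0,0,-48],0],
    [[0,0,-40],0],
    [[0,0,-40],0],
    [[0,0,-20],0],
    [[0,0,0],0]
  ],
  "gripper": 0
}}

```text
time_s: 63.6
tcp_pos: [0.453, 0.12, 0.2543]
eef_rot: [-179.8, 0.1, -90.1]
contact_force: [-0.3, -0.4, -1.3]
gripper_width: 0.0875
```

```bash
python3 - <<'E'
from seg import *
d=cap('wrist'); save(d,'w25.png'); print(r.get_state()['tcp_pos'])
d=cap('scene'); save(d,'s25.png'); jars(d)
d=cap('side'); save(d,'d25.png')
E
```

```text
[0.45232074 0.11962745 0.25295342]
red [237 231  27  21 475] lo [ 0.471 -0.127  0.072] hi [ 0.523 -0.077  0.088]
   top z 0.0879 mean [ 0.4971 -0.1033  0.0863] circle 495 -104 29.1
red [ 94 232  22  16 211] lo [ 0.509 -0.387  0.097] hi [ 0.556 -0.371  0.12 ]
   top z 0.1196 mean [ 0.535  -0.3797  0.1179] circle 534 -377 25.6
red [239 253  27  13 150] lo [ 0.497 -0.126  0.036] hi [ 0.523 -0.076  0.051]
red [205 320  41  18 635] lo [ 0.666 -0.171  0.004] hi [ 0.69  -0.104  0.027]
yellow [344 200  17  12 133] lo [0.308 0.104 0.05 ] hi [0.345 0.139 0.063]
   top z 0.0634 mean [0.3243 0.121  0.062 ] circle 326 121 21.4
yellow [343 215  26  24 349] lo [0.336 0.092 0.032] hi [0.483 0.142 0.088]
   top z 0.0879 mean [0.4575 0.1151 0.0862] circle 455 117 28.9
yellow [343 240  26  12 119] lo [0.462 0.091 0.036] hi [0.484 0.145 0.053]
yellow [353 305  39  20 586] lo [0.639 0.098 0.003] hi [0.663 0.165 0.027]
green [295 221  26  20 445] lo [ 0.436 -0.009  0.072] hi [0.488 0.04  0.088]
   top z 0.088 mean [0.462  0.0145 0.0863] circle 461 15 29.0
green [296 244  25  11 150] lo [ 0.469 -0.01   0.037] hi [0.489 0.041 0.053]
green [276 308  38  17 593] lo [ 0.639 -0.044  0.004] hi [0.662 0.022 0.027]
green [381 350  27   9 193] lo [0.754 0.131 0.035] hi [0.77  0.173 0.04 ]
```

View pics/w25.png

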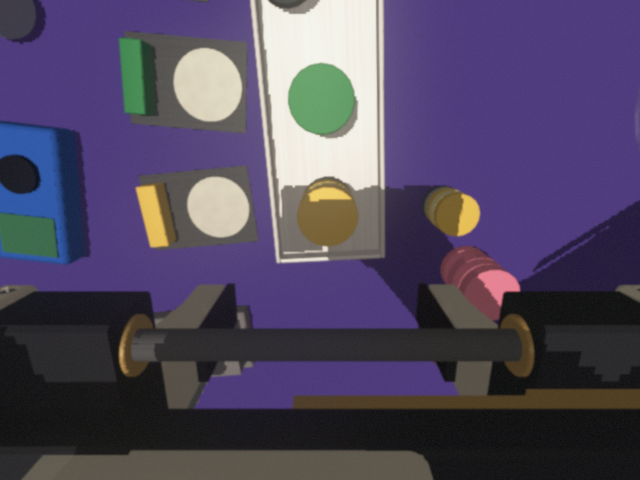

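View pics/s25.png

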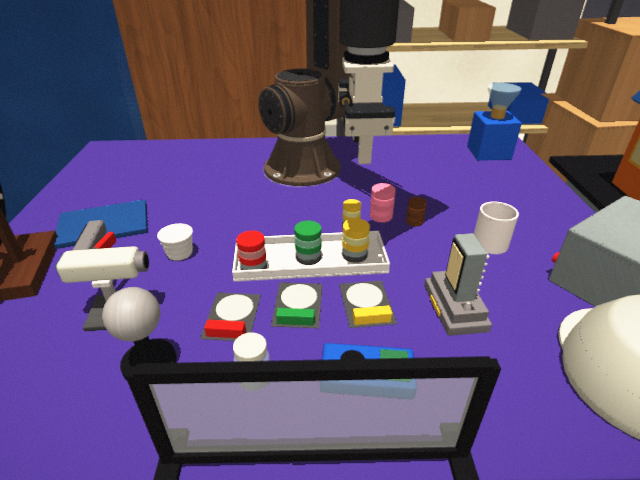

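View pics/d25.png

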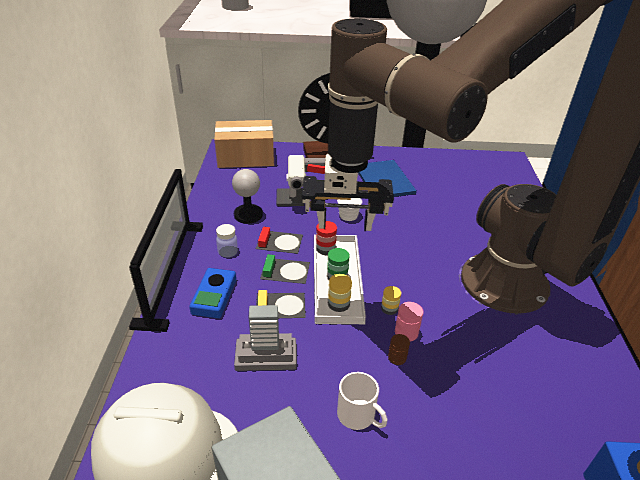

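The bump happened: the red jar now sits at about (0.494,-0.103), against the tray wall. I'll put it back.

>>> {"name": "step_arm", "arguments": {
  "commands": [
    [[20,-4,0],0],
    [[40,-8,0],0],
    [[50,-9,10],0],
    [[50,-9,20],0],
    [[37,-7,20],0],
    [[18,-3,15],0],
    [[7,-1,4],0],
    [[0,0,0],0]
  ]
}}

```text
time_s: 64.75
tcp_pos: [0.4928, -0.1026, 0.1831]
eef_rot: [179.9, -0.0, -90.1]
contact_force: [-0.3, 0.9, 0.3]
gripper_width: 0.0878
```

```bash
python3 - <<'E'
from seg import *
d=cap('wrist'); save(d,'w26.png'); disk(d,330,240); print(r.get_state()['tcp_pos'])
E
```

```text
seed 330 240 n 4104 z 0.0846 mean [ 0.4926 -0.1023] minc 492.8 -102.5 28.8 ell [ 0.4927 -0.1042]
[ 0.49311864 -0.10223138  0.18374993]
```

View pics/w26.png

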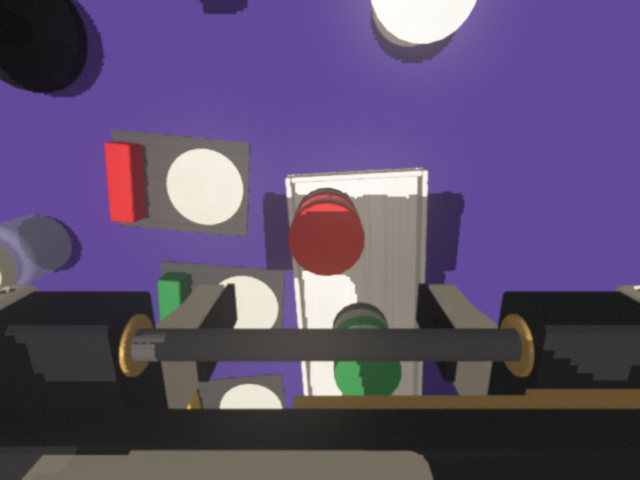

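>>> {"name": "step_arm", "arguments": {
  "commands": [
    [[0,0,20],0],
    [[0,0,40],0],
    [[0,0,40],0],
    [[0,0,28],0],
    [[0,0,11],0],
    [[0,0,4.5],0],
    [[0,0,0],0]
  ]
}}

```text
time_s: 65.68
tcp_pos: [0.4938, -0.1022, 0.0411]
eef_rot: [-179.9, 0.0, -90.0]
contact_force: [-0.9, -0.2, 0.7]
gripper_width: 0.0878
```

>>> {"name": "step_arm", "arguments": {
  "commands": [
    [[0,0,0],0],
    [[0,0,0],0],
    [[0,0,0],0],
    [[0,0,0],0],
    [[0,0,0],0],
    [[0,0,0],0]
  ],
  "gripper": 1
}}

```text
time_s: 66.42
tcp_pos: [0.4929, -0.1026, 0.0405]
eef_rot: [180.0, -0.0, -90.1]
contact_force: [-2.5, 0.5, 6.1]
gripper_width: 0.058
```

>>> {"name": "step_arm", "arguments": {
  "commands": [
    [[0,0,-5],0],
    [[0,0,-10],0],
    [[-2,5,0],0],
    [[-3,10,0],0],
    [[-2,8,0],0],
    [[0,4,0],0],
    [[0,0,6],0],
    [[0,0,5],0],
    [[0,0,3],0],
    [[0,0,0],0]
  ]
}}

```text
time_s: 67.68
tcp_pos: [0.4661, -0.0956, 0.0409]
eef_rot: [180.0, -0.0, -90.1]
contact_force: [-1.3, 0.4, -2.2]
gripper_width: 0.0579
```

>>> {"name": "step_arm", "arguments": {
  "commands": [
    [[0,0,0.8],0],
    [[0,0,0],0]
  ]
}}

```text
time_s: 67.92
tcp_pos: [0.4662, -0.0955, 0.0405]
eef_rot: [-180.0, 0.0, -90.1]
contact_force: [0.5, -0.5, -2.0]
gripper_width: 0.0579
```

>>> {"name": "step_arm", "arguments": {
  "commands": [
    [[0,0,0],0],
    [[0,0,0],0],
    [[0,0,0],0],
    [[0,0,0],0],
    [[0,0,-25],0],
    [[0,0,-40],0],
    [[0,0,-48],0],
    [[0,0,-40],0],
    [[0,0,-40],0],
    [[0,0,-20],0],
    [[0,0,0],0],
    [[0,0,0],0],
    [[0,0,0],0],
    [[0,0,0],0]
  ],
  "gripper": 0
}}

```text
time_s: 69.68
tcp_pos: [0.4658, -0.0955, 0.2527]
eef_rot: [179.9, -0.0, -90.1]
contact_force: [0.2, 0.8, -0.5]
gripper_width: 0.0878
```

```bash
python3 - <<'E'
from seg import *
print(r.get_state()['tcp_pos'])
d=cap('wrist'); save(d,'w27.png'); disk(d,325,225)
d=cap('scene'); save(d,'s27.png'); jars(d)
W=world(d); k=(d['z_map']>.1)&(W[...,2]>.036)&(W[...,2]<.05)&(abs(W[...,1]-.297)<.06)&(abs(W[...,0]-.62)<.08); print('foot',np.percentile(W[k][:,2],[5,50,95]),cv2.minAreaRect((W[k][:,:2]*1000).astype(np.float32)))
d=cap('side'); save(d,'d27.png')
E
```

```text
[ 0.46583616 -0.09552169  0.25273471]
seed 325 225 n 2483 z 0.0847 mean [ 0.4661 -0.093 ] minc 466.0 -95.5 28.9 ell [ 0.466  -0.0958]
red [242 224  27  21 445] lo [ 0.447 -0.12   0.072] hi [ 0.496 -0.07   0.088]
   top z 0.0878 mean [ 0.4706 -0.0965  0.0863] circle 469 -96 27.9
red [ 94 232  22  16 210] lo [ 0.51  -0.387  0.098] hi [ 0.557 -0.37   0.119]
   top z 0.1193 mean [ 0.5348 -0.3794  0.1179] circle 534 -379 25.6
red [244 246  26  12 136] lo [ 0.474 -0.119  0.037] hi [ 0.497 -0.069  0.051]
red [205 320  41  18 635] lo [ 0.666 -0.171  0.004] hi [ 0.69  -0.104  0.027]
yellow [344 200  16  12  96] lo [0.311 0.103 0.05 ] hi [0.345 0.138 0.063]
   top z 0.063 mean [0.328  0.1198 0.0615] circle 326 120 20.5
yellow [343 215  27  24 473] lo [0.34  0.092 0.033] hi [0.483 0.143 0.088]
   top z 0.0878 mean [0.4561 0.1173 0.0862] circle 454 117 29.9
yellow [342 240  27  12 143] lo [0.463 0.091 0.036] hi [0.483 0.142 0.054]
yellow [353 305  39  20 581] lo [0.639 0.098 0.003] hi [0.663 0.165 0.027]
green [294 221  28  20 452] lo [ 0.437 -0.011  0.072] hi [0.488 0.041 0.088]
   top z 0.0878 mean [0.462  0.0145 0.0862] circle 460 14 28.8
green [296 244  25  10 148] lo [ 0.469 -0.01   0.036] hi [0.489 0.041 0.053]
green [276 308  38  17 593] lo [ 0.64  -0.044  0.004] hi [0.662 0.022 0.027]
green [381 350  27   9 196] lo [0.753 0.115 0.035] hi [0.908 0.173 0.205]
   top z 0.0641 mean [0.9085 0.1075 0.2051] circle 909 107 10.7
foot [0.03796945 0.04485659 0.04694276] ((620.8793334960938, 295.639404296875), (124.61876678466797, 65.66886901855469), 5.1492815017700195)
```

View pics/w27.png

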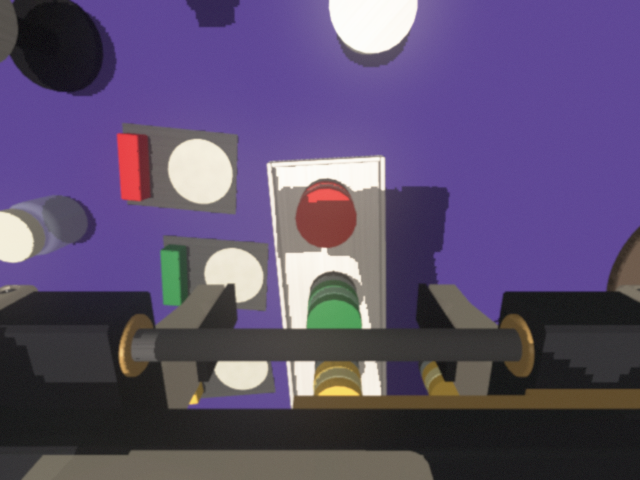

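View pics/s27.png

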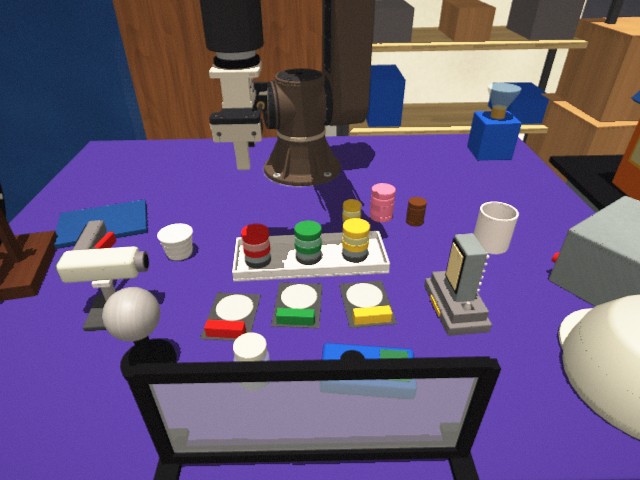

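All three jars stand in the tray, the lamp is flat on its base, and the arm is clear. Handing in.

```bash
python3 -c "
from plant import close_job
print(close_job())"
```

```text
the job is handed in; nothing more can be done
None
```

The heat-lamp demonstration is done and handed in at about 70 s of the 210 s allowed; no verdict was reported.

- **Jars out:** all three (red, green, yellow) went onto their marks, each lid measured within about 1 mm of the mark's centre.
- **Cold reading:** I squeezed the trigger to a 46 mm opening, which is fully squeezed, held it about a second, and saw it spring back.
- **Lamp:** it went onto both pegs with the light facing the stations. The top of its foot measured 44 mm above the table, flat and centred on the base.
- **Warm reading:** taken the same way with jars and lamp in place. The trigger sprang back, and the jars had not moved.
- **Jars back:** after I returned the jars, the red one was knocked about 27 mm, up to the tray wall. It stayed upright, and I gripped it and set it back.

The last pictures show all three jars upright in the tray, the lamp seated and the arm clear. No other object looked moved, though I did not re-measure them all. The fixed scene camera read 2–4 mm differently from the wrist camera in places, and I relied on the wrist camera. That scene camera gave the lamp foot's centre about 3 mm off in y in the last check, in line with that offset.

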